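Tip the couplings out of the lidded parts bin

TASK

Swing the sprung lid of the small metal parts bin right back over its snap point, so that it stays open against its stop. Only then pick up the bin, tip it low over the flat steel tray so that both brass couplings roll out over its lip and end lying in the tray, and stand the bin upright on the bench again where it was, lid still back. Leave everything else on the bench where it lies.

Things in the scene. Friction and masses are not known exactly. Their poses are not given: they have to be found in the camera images.
- bin: Loose sheet-metal parts bin, 102 mm long (x), 66 wide (y), 40 high, flat upright sides; 0.32 to 0.5 kg, plus lid (60 g) and couplings. Origin: centre of underside; z up, +x to the hinged end, -x to the pouring end. Inside: flat floor at the hinged end, then a ramp of 35 degrees up to the lip, so things roll out only well past 35 degrees of tip. Lid back, grip it across its width at mid-length.
- bin_lip (a point): point in the middle of the bin's pouring lip, at (-49.5, 0, 34) mm in the bin's frame
- bin_hinge (a point): point on the lid's hinge axis, at (59, 0, 40.5) mm in the bin's frame; the axis is parallel to the bin's y. Hinge brackets and a small spring strut reach up to 27 mm behind the bin's end there.
- bin_lid (a joint): lid angle, rad: 0 shut, level; grows as the free end rises; 1.57 upright; stop at 2.05, leaning back. Toggle spring, dead centre at about 1.5: before it the lid snaps shut when let go, past 1.6 it is pulled to the stop and stays, also when tipped. Opening takes about 1 N at the bar. Lid plate 112 x 66 mm, 3 mm thick.
- lid_bar (a point): centre of the lid's pull bar: round, 12 mm thick, 28 mm long, parallel to the bin's y, on a 22 mm wide tongue. It is 134 mm from the hinge axis: with the lid shut, 24 mm out from the bin's pouring end and 42 mm above the bench. Pinched lightly across its two flat ends it turns between the fingers as the lid swings.
- coupling_a: brass quick coupling, 56 mm long (its y), 24 mm thick at the round sleeve in its middle, 110 g, lying across the bin beside the other one; origin at its centre. The two are alike.
- coupling_b: the other brass coupling, as coupling_a
- tray: flat open steel tray, fixed to the bench: 210 mm (its x) by 190 mm (its y) outside, walls 4 mm thick and 32 mm high, floor 4 mm. Origin: centre of its underside. It stands to the left or to the right of the bin.
- air_motor: air motor on its wooden board, 200 x 110 mm, 128 mm high; bystander
- service_unit: filter and regulator unit on a foot plate 70 x 130 mm, 130 mm high; bystander
- air_cylinder: square-section pneumatic cylinder, 195 mm long with its rod, 46 mm high, lying on the bench; bystander
- flat_case: shut flat plastic case, 122 x 192 mm, 47 mm high, without a pull bar; bystander
- beaker: open black plastic beaker, 72 mm across, 85 mm high; bystander
- spanner: open-ended spanner, 170 mm, lying flat; bystander
- screwdriver: screwdriver, 190 mm, lying flat; bystander
Not all that is in view belongs to the job. Leave any pink look-alike of the bin alone.

How it is judged:
On the way, in this order (a step that is already met when the one before it is completed fails the run):
1. the lid has been swung back against its stop while the bin stands on the bench (value of joint bin_lid above 1.9 rad and angle between bin's own z axis and vertical below 0.2 rad), for 0.2 s.
2. the bin is tipped more than about 35 degrees with its lip low over the tray and the lid still back (angle between bin's own z axis and vertical above 0.62 rad and value of joint bin_lid above 1.8 rad and height (world z) of bin_lip below 0.14 m and x of bin_lip in the frame of tray between -0.095 and 0.095 m and y of bin_lip in the frame of tray between -0.085 and 0.085 m), for 0.2 s.
At the end, for the whole second after the job is handed in: Both couplings lie at rest inside the tray's walls; the bin stands upright (within about 5 degrees) and still on the bench, its middle within 80 mm of where it was at the start, with the lid back against its stop (above 1.9 rad) (x of coupling_a in the frame of tray between -0.1 and 0.1 m and y of coupling_a in the frame of tray between -0.09 and 0.09 m and height (world z) of each of coupling_a, coupling_b below 0.035 m and linear speed of each of coupling_a, coupling_b below 0.03 m/s and x of coupling_b in the frame of tray between -0.1 and 0.1 m and y of coupling_b in the frame of tray between -0.09 and 0.09 m and height (world z) of bin below 0.006 m and angle between bin's own z axis and vertical below 0.08 rad and distance of bin from where it was at the start of the episode below 0.08 m and value of joint bin_lid above 1.9 rad and linear speed of bin below 0.02 m/s); the robot touches nothing.
It fails at once if the bin is tipped by more than 30 degrees while its lid is not fully back (angle between bin's own z axis and vertical above 0.52 rad and value of joint bin_lid below 1.75 rad).
It fails at once if a coupling is thrown or dropped from a height (faster than 2 m/s) (linear speed of any of coupling_a, coupling_b above 2 m/s).
It fails at once if another thing on the bench is shifted by more than 30 mm (distance of any of air_motor, service_unit, air_cylinder, flat_case, beaker, spanner, screwdriver from where it was at the start of the episode above 0.03 m).
It also fails if it takes over 61 s, if anything falls off the work surface, if the arm or the gripper's body presses on something with over 40 N, if the wrist force passes 120 N, or if a joint passes its speed limit or range.

ROBOT

A 6-joint arm with a two-finger parallel gripper is mounted at the origin on the work surface. World frame = base frame: x ahead of the robot, y to its left, z up, the work surface at z = 0. Lengths are in m, angles in rad, forces in N, time in s.
With the tool pointing down it reaches from about 0.375 to 0.925 m from the base axis. Payload 5.7 kg.
Tool frame: the origin (TCP) lies at the very end of the fingers, on their centre line; the grasp point (between the pads) lies robot.grip_point_offset behind it (robot.grip_point_offset is the distance from the TCP to the grasp point, in m); z points along the fingers, y is the direction in which the jaws open and shut (so a half turn about z gives the same grasp; the last joint's range is limited). The gripper opens to 88 mm and grips with 3 to 60 N. Pads are 20 mm wide; open, the fingers measure 115 mm over their backs; the gripper's body (75 mm by 178 mm) begins 61 mm behind the grasp point.
Start: joints at [1.117, 0.359, 1.51, -0, 1.272, -0.115], TCP at [0.199, 0.566, 0.223] pointing down, gripper open.
Joint ranges: [-2.97, 2.97], [-1.01, 2.36], [0.21, 2.38], [-0.96, 4.11], [0.2, 2.71], [-2.98, 2.98]. Speed limits (rad/s): [2.39, 2.39, 3.14, 3.14, 3.14, 3.14].

INTERFACE

Orientations are given as a 3x3 rotation matrix whose columns are the frame's x, y, z axes.
In Python, from rig import robot gives the robot as it stands. The module is installed in compiled form; this text tells all that it offers.
- The arm moves only by the tool play_rows, never from a script. Its argument "plan" is one flat list of numbers, 7 for each row, row after row: the shift along the tool's x, y, z in m, then the turn, a rotation vector about the tool's x, y, z in degrees, then the finger opening in m, from 0 to 0.0878. A call has 1 to 8 rows; each row shifts and turns the pose as measured when the row begins, along the tool's axes as they then stand; what a row does not reach is not made up. A row lasts 1/10 s, in which the tool goes at most 50 mm and 8.59 degrees, less where a joint would pass 70% of its speed; a pose out of reach is approached as far as the arm can. A call is refused whole if a number of a shift passes 0.05 or a number of a turn 8.59, either way. A call with a gripper value outside its range is refused whole. The fingers move at their own pace and stop on an object; "squeeze" is the grip in N (left out, the last holds). Time passes only in rows, so rows that do not move let the fingers close. It gives the time, the measured TCP pose, the force and the opening at its end, in the units of the state.
- robot.get_state(): the state, without advancing time (a new reading comes with each control period).
- robot.read_camera(name): name is "side" or "top"; returns (picture, depth): 384x512x3 uint8, red, green, blue; 384x512 float32, m along the optical axis (not along the pixel's ray), 0 where there is no reading.
- robot.camera_model(name): a dict with "mtx" (3x3 intrinsics, pixels), "xyz" and "rotation" of the camera in the world. Camera axes: x right, y down, z forward; pixel columns grow to the right and rows downward; lengths in m; the calibration is good to about 2 mm. A picture is of the moment at which its call begins. camera_model takes no time and is no camera call.
- robot.job_done(): hands the job in, once; it reports no verdict.
The state is a dict: "time_s": time; "q": joint angles; "joint_velocities": joint speeds; "effort": joint torques, N m; "tcp_pos": TCP position; "tool_rot": TCP orientation; "contact_force": force on the tool from outside, world axes, zero at the start; "wrist_torque": the same for the moment, N m; "width": finger opening in m.
Only numpy, scipy, OpenCV 4.12 (cv2) and the standard library are available. Lean on these libraries where they do the work, as an engineer would, in place of code of your own. Each camera call takes 0.05 s, during which the arm holds its last target.

## Working session

There is one attempt and no reset: what is moved stays moved. The work goes in short steps, Python scripts to look and compute and a tool call to move; the robot and the scene stay as the last step left them, time stands still between calls to the robot, and variables do not carry over. Pictures are saved under pics/ and viewed, and the job is handed in when it is done.

Besides the shell and the picture viewer there is one more tool, called as name(argument=value, ...), one argument or row to a line, values as JSON. play_rows: Moves the arm, as the interface text tells. Its arguments: {"type":"object","properties":{"plan":{"type":"array"},"squeeze":{"type":"number"}},"required":["plan"]}

```bash
mkdir -p pics; ls
python3 - <<'E'
from rig import robot
import cv2,numpy as np
s=robot.get_state()
for k in s: print(k,np.round(s[k],3).tolist())
print(robot.grip_point_offset)
for n in ("side","top"):
    p,d=robot.read_camera(n); np.savez(f"{n}0.npz",p=p,d=d)
    cv2.imwrite(f"pics/{n}0.png",cv2.resize(p[:,:,::-1],(800,600),interpolation=cv2.INTER_CUBIC))
    m=robot.camera_model(n); print(n,{k:np.round(m[k],4).tolist() for k in m})
E
```

```text
pics
time_s 0.0
q [1.117, 0.359, 1.511, 0.0, 1.272, -0.115]
joint_velocities [-0.001, -0.001, 0.001, -0.0, 0.001, -0.0]
effort [-0.001, -51.535, -27.074, 0.067, 0.035, -0.0]
tcp_pos [0.199, 0.565, 0.222]
tool_rot [[-0.943, 0.332, -0.001], [0.332, 0.943, -0.002], [0.0, -0.002, -1.0]]
contact_force [0.224, 0.806, -0.317]
wrist_torque [-0.045, -0.015, 0.033]
width 0.088
0.0187
side {'mtx': [[365.4427, 0.0, 254.1462], [0.0, 365.4427, 189.8655], [0.0, 0.0, 1.0]], 'xyz': [-0.14, -0.6911, 0.5869], 'rotation': [[0.7113, -0.3514, 0.6087], [-0.7029, -0.3586, 0.6143], [0.0024, -0.8648, -0.5021]]}
top {'mtx': [[490.3395, 0.0, 259.8739], [0.0, 490.3395, 189.8994], [0.0, 0.0, 1.0]], 'xyz': [0.4219, -0.0705, 1.5068], 'rotation': [[-0.0193, -0.9995, 0.0249], [-0.9998, 0.0194, 0.0056], [-0.0061, -0.0248, -0.9997]]}
```

View pics/side0.png

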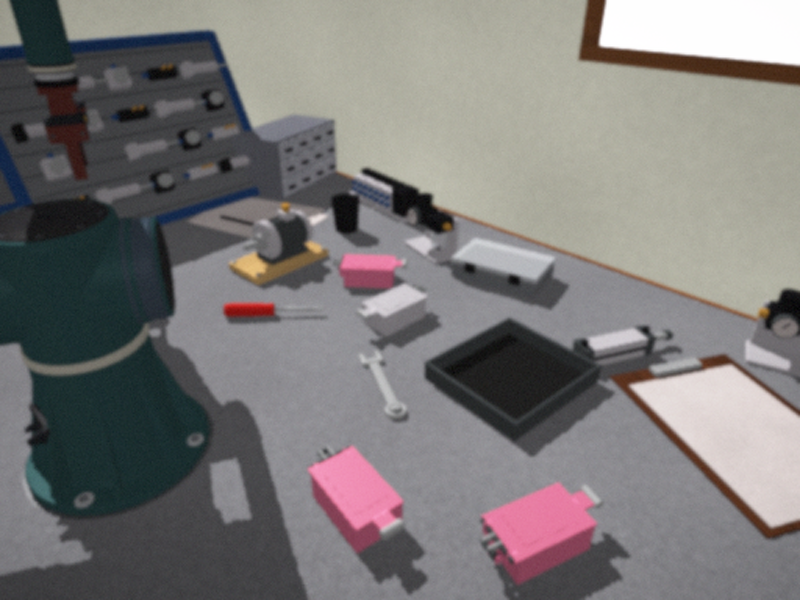

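View pics/top0.png

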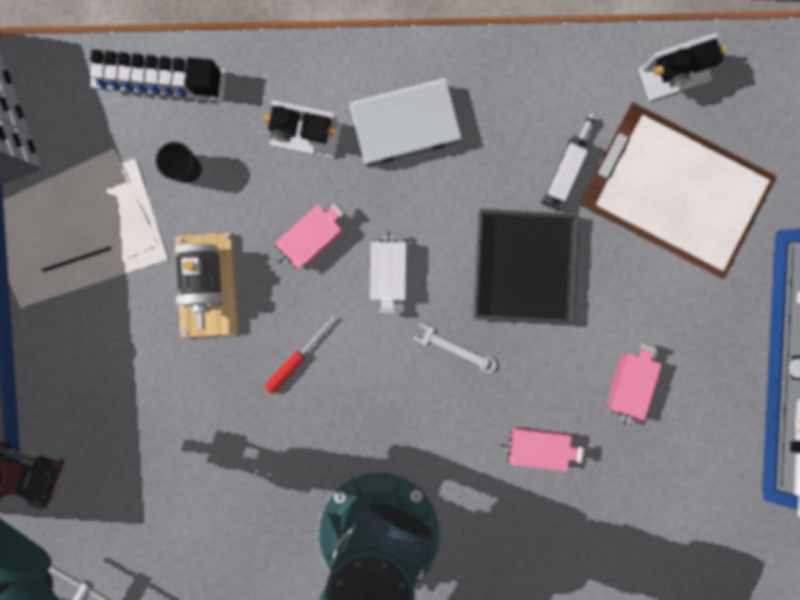

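The top view (800x600) shows:
- a bare-metal bin with a pull bar at (388,272), its bar pointing towards the robot at (388,307)
- three pink look-alikes at (310,237), (635,384) and (545,450)
- a grey flat case at (405,122), with no bar
- the tray at (527,265), to the right of the bin

The candidate is the metal bin at (388,272). I'll confirm it in an enlarged crop and measure.

```bash
cat > h.py <<'E'
from rig import robot
import numpy as np,cv2
def plane(n,uv,z):
    m=robot.camera_model(n);K=np.array(m["mtx"]);R=np.array(m["rotation"]);t=np.array(m["xyz"])
    uv=np.atleast_2d(np.array(uv,float)); r=(R@np.linalg.inv(K)@np.c_[uv,np.ones(len(uv))].T).T
    return t+r*((z-t[2])/r[:,2])[:,None]
def cloud(n,d):
    m=robot.camera_model(n);K=np.array(m["mtx"]);R=np.array(m["rotation"]);t=np.array(m["xyz"])
    v,u=np.indices(d.shape);p=np.stack([(u-K[0,2])/K[0,0]*d,(v-K[1,2])/K[1,1]*d,d],-1)
    return p@R.T+t
E
python3 - <<'E'
from h import *
z=np.load("top0.npz");p,d=z["p"],z["d"]
C=cloud("top",d)
cr=p[135:215,215:385]
cv2.imwrite("pics/crop_top.png",cv2.resize(cr[:,:,::-1],(0,0),fx=4.7,fy=4.7,interpolation=cv2.INTER_CUBIC))
s=np.load("side0.npz")["p"]
cv2.imwrite("pics/crop_side.png",cv2.resize(s[155:275,210:400][:,:,::-1],(0,0),fx=4,fy=4,interpolation=cv2.INTER_CUBIC))
print("bench z",np.median(C[230:260,150:200,2]),"lid z",np.median(C[160:185,242:255,2]))
# lid by height
def rect(mask,z):
    n,l,st,ce=cv2.connectedComponentsWithStats(mask.astype(np.uint8))
    for i in range(1,n):
        if st[i,4]>60:
            c,_=cv2.findContours((l==i).astype(np.uint8),0,2)
            w=plane("top",c[0][:,0],z)[:,:2].astype(np.float32)
            (a,b,t)=cv2.minAreaRect(w); print(st[i],"c",np.round(a,4),"size",np.round(b,4),"ang",round(t,2), "box",np.round(cv2.boxPoints((a,b,t)),3).tolist())
H=C[:,:,2]; hsv=cv2.cvtColor(p,cv2.COLOR_RGB2HSV)
roi=np.zeros(H.shape,bool);roi[145:205,225:275]=1
print("bin height");rect(roi&(H>0.03),0.042)
print("bin colour");rect(roi&(hsv[:,:,2]>150)&(hsv[:,:,1]<40),0.042)
roi[:]=0;roi[125:215,295:380]=1
print("tray height");rect(roi&(H>0.018),0.032)
print("tray dark");rect(roi&(hsv[:,:,2]<75),0.02)
E
```

```text
bench z 0.0006141275206658081 lid z 0.04420350134284412
bin height
[237 148  22  53 939] c [ 0.5068 -0.0261] size [0.0629 0.1557] ang 88.9 box [[0.42800000309944153, -0.0560000017285347], [0.5839999914169312, -0.05900000035762787], [0.5849999785423279, 0.004000000189989805], [0.4300000071525574, 0.007000000216066837]]
bin colour
[235 154  25  48 990] c [ 0.4963 -0.0245] size [0.0718 0.1407] ang 88.86 box [[0.42500001192092896, -0.05900000035762787], [0.5659999847412109, -0.06199999898672104], [0.5669999718666077, 0.009999999776482582], [0.4269999861717224, 0.013000000268220901]]
tray height
[347 125  16  10 101] c [ 0.6352 -0.3509] size [0.0452 0.0272] ang 88.84 box [[0.6209999918937683, -0.37299999594688416], [0.6480000019073486, -0.37400001287460327], [0.6489999890327454, -0.32899999618530273], [0.621999979019165, -0.328000009059906]]
[303 132  67  75 705] c [ 0.5153 -0.2926] size [0.1937 0.2169] ang 85.76 box [[0.4000000059604645, -0.38100001215934753], [0.6159999966621399, -0.3970000147819519], [0.6309999823570251, -0.20399999618530273], [0.414000004529953, -0.18799999356269836]]
tray dark
[ 305  135   63   72 4037] c [ 0.5133 -0.293 ] size [0.1801 0.2084] ang 85.48 box [[0.4020000100135803, -0.375], [0.6100000143051147, -0.39100000262260437], [0.6240000128746033, -0.210999995470047], [0.4169999957084656, -0.19499999284744263]]
```

View pics/crop_top.png

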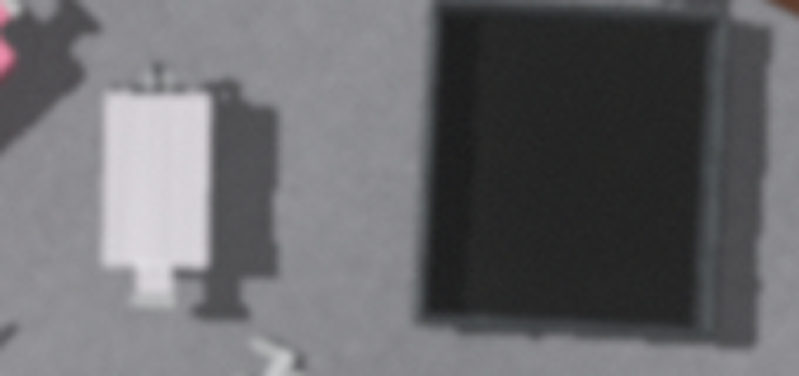

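View pics/crop_side.png

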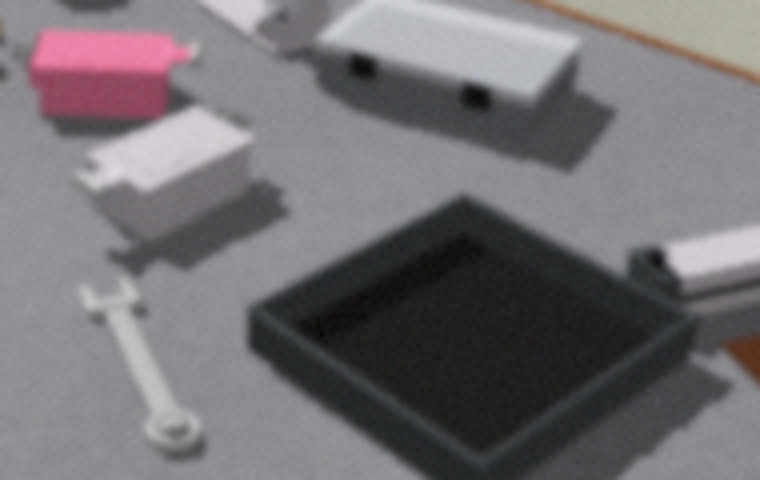

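The crops confirm it: bare-metal box, tongue and bar at crop (153,302), hinge pieces at (155,75). Next I'll get its pose and the tray's.

Run:
```python
from h import *
f=lambda uv,z:np.round(plane("top",np.array(uv)/4.7+[215-.4,135-.4],z)[:,:2],4)
c=f([(104,92),(212,92),(208,267),(100,267)],.043);print("lid",c.tolist(),"ctr",c.mean(0))
ax=(c[0]+c[1]-c[2]-c[3])/2;print("len",np.linalg.norm(ax),"yaw",np.degrees(np.arctan2(ax[1],ax[0])))
print("bar ctr",f([(153,302)],.042), "bar ends",f([(131,303),(175,303)],.042))
t=f([(436,3),(730,12),(708,330),(416,322)],.032);print("tray",t.tolist(),t.mean(0),"lens",np.linalg.norm(t[0]-t[3]),np.linalg.norm(t[0]-t[1]))
g=lambda uv:plane("side",np.array(uv)/4.0+[210-.4,155-.4],.042)[:,:2]
print("side bar ends",np.round(g([(80,177),(108,183)]),4).tolist())
print("side lid cnr near-left,right,far", np.round(g([(148,190),(252,136),(196,106),(92,157)]),4).tolist())
```

```text
lid [[0.5666, 0.0049], [0.5653, -0.0638], [0.4539, -0.0591], [0.4553, 0.0095]] ctr [ 0.510275 -0.027125]
len 0.11144705020771073 yaw -2.3912946756276496
bar ctr [[ 0.4324 -0.0238]] bar ends [[ 0.432  -0.0098]
 [ 0.4315 -0.0377]]
tray [[0.6207, -0.2086], [0.6111, -0.3967], [0.4077, -0.3777], [0.4164, -0.1914]] [ 0.513975 -0.2936  ] lens 0.20502275483467686 0.18834481675904965
side bar ends [[0.4348, -0.0117], [0.4436, -0.0316]]
side lid cnr near-left,right,far [[0.4574, -0.0582], [0.5653, -0.0576], [0.5684, 0.0044], [0.4595, 0.0031]]
```

```bash
cat >> h.py <<'E'
from scipy.spatial.transform import Rotation as Ro
OFF=robot.grip_point_offset
def rot(yaw,a):  # jaw axis = bin y; a = tilt (deg), fingers towards bin +x
    y=np.radians(yaw);B=np.array([[-np.cos(y),-np.sin(y),0],[-np.sin(y),np.cos(y),0],[0,0,-1]]).T
    B=np.c_[[-np.cos(y),-np.sin(y),0],[-np.sin(y),np.cos(y),0],[0,0,-1]]
    return B@Ro.from_euler('y',-a,degrees=True).as_matrix()
def delta(gp,R):  # needed tool-frame shift (mm) of TCP now, and turn
    s=robot.get_state();T=np.array(s["tool_rot"]);p=np.array(s["tcp_pos"])
    tcp=np.array(gp)+R@[0,0,OFF]
    print("t",round(s["time_s"],2),"tcp",np.round(p,4),"F",np.round(s["contact_force"],1),"w",round(s["width"],4))
    print("shift mm",np.round(1000*T.T@(tcp-p),1),"turn deg",np.round(Ro.from_matrix(T.T@R).as_rotvec(degrees=True),2), "world mm",np.round(1000*(tcp-p),1))
E
python3 - <<'E'
from h import *
delta([.433,-.024,.042+.12],rot(-2,0))
E
```

```text
t 0.1 tcp [0.1992 0.5653 0.2219] F [-1.4  0.8  0.2] w 0.088
shift mm [-416.4 -478.    79.3] turn deg [ -0.09  -0.02 -17.41] world mm [ 233.8 -589.3  -78.6]
```

play_rows(
  plan=[-0.028,-0.032,0,0,0,0,0.0878,-0.028,-0.032,0,0,0,0,0.0878,-0.028,-0.032,0,0,0,0,0.0878,-0.028,-0.032,0,0,0,0,0.0878,-0.028,-0.032,0,0,0,0,0.0878,-0.028,-0.032,0,0,0,0,0.0878,-0.028,-0.032,0,0,0,0,0.0878,-0.028,-0.032,0,0,0,0,0.0878],
  squeeze=8,
)

```text
time_s: 0.9
tcp_pos: [0.3267, 0.2428, 0.219]
tool_rot: [[-0.946, 0.324, -0.002], [0.324, 0.946, -0.002], [0.002, -0.002, -1.0]]
contact_force: [0.7, 0.3, 0.4]
width: 0.0878
```

Run:
```python
from h import *
delta([.433,-.024,.042+.12],rot(-2,0))
```

```text
t 0.9 tcp [0.3267 0.2428 0.219 ] F [0.7 0.3 0.4] w 0.0878
shift mm [-187.  -217.8   76. ] turn deg [ -0.13  -0.11 -16.87] world mm [ 106.3 -266.8  -75.7]
```

play_rows(
  plan=[-0.027,-0.031,0.005,0,0,0,0.07,-0.027,-0.031,0.01,0,0,0,0.07,-0.027,-0.031,0.01,0,0,0,0.07,-0.027,-0.031,0.01,0,0,0,0.06,-0.027,-0.031,0.01,0,0,0,0.06,-0.027,-0.031,0.01,0,0,0,0.06,-0.01,-0.012,0.01,0,0,-8.5,0.06,-0.005,-0.006,0.005,0,0,-8,0.06],
)

```text
time_s: 1.7
tcp_pos: [0.4332, -0.022, 0.1476]
tool_rot: [[-0.999, 0.039, 0.002], [0.039, 0.999, -0.002], [-0.002, -0.002, -1.0]]
contact_force: [0.2, 1.0, 0.1]
width: 0.0596
```

Run:
```python
from h import *
delta([.433,-.024,.042+.05],rot(-2,0))
```

```text
t 1.7 tcp [ 0.4332 -0.022   0.1476] F [0.2 1.  0.1] w 0.0596
shift mm [ 0.3 -1.9 74.3] turn deg [-0.09  0.14 -0.21] world mm [ -0.2  -2.  -74.3]
```

play_rows(
  plan=[0,-0.002,0.025,0,0,0,0.05,0,0,0.025,0,0,0,0.05,0,0,0.025,0,0,0,0.05,0,0,0.02,0,0,0,0.05,0,0,0.015,0,0,0,0.05,0,0,0.01,0,0,0,0.05,0,0,0,0,0,0,0.05],
)

```text
time_s: 2.4
tcp_pos: [0.4348, -0.0272, 0.0223]
tool_rot: [[-0.999, 0.038, 0.003], [0.038, 0.999, -0.002], [-0.003, -0.002, -1.0]]
contact_force: [-1.1, 0.1, -0.1]
width: 0.0499
```

Run:
```python
from h import *
delta([.433,-.024,.042],rot(-2,0))
for n in ("side","top"):
    p,d=robot.read_camera(n)
    c=p[120:270,180:380] if n=="side" else p[130:230,180:310]
    cv2.imwrite(f"pics/{n}1.png",cv2.resize(c[:,:,::-1],(0,0),fx=4,fy=4,interpolation=cv2.INTER_CUBIC))
```

```text
t 2.4 tcp [ 0.4348 -0.0272  0.0223] F [-1.1  0.1 -0.1] w 0.0499
shift mm [ 1.9  3.1 -1. ] turn deg [-0.11  0.16 -0.21] world mm [-1.8  3.2  1. ]
```

View pics/side1.png

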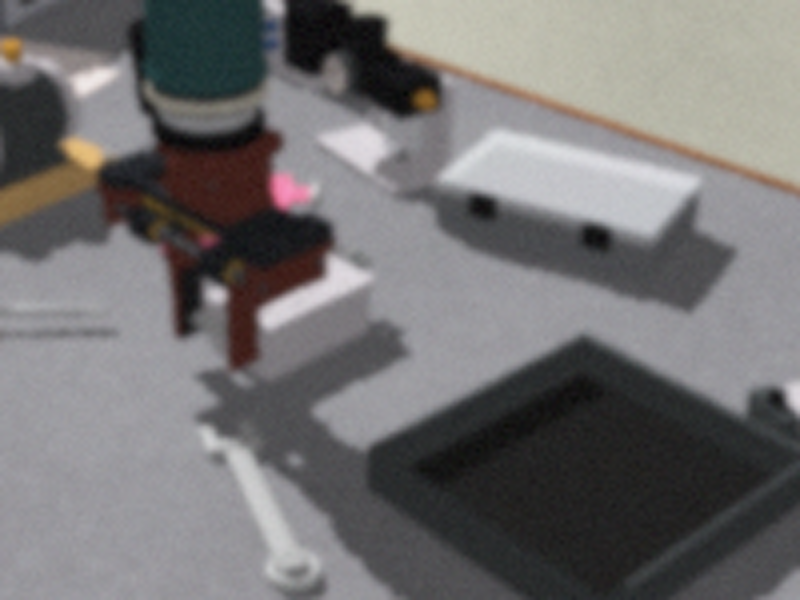

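View pics/top1.png

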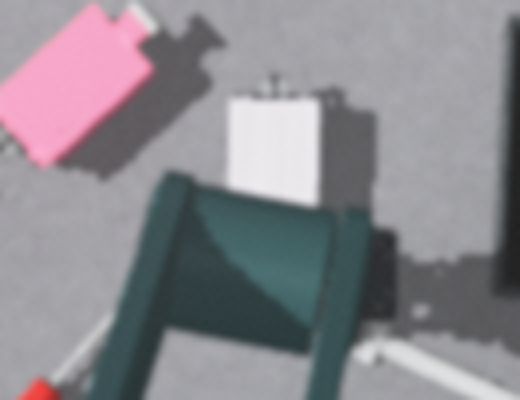

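The fingers at side1 (185,290) and (243,320) straddle the bar, and the bin hasn't moved. I'll centre the tool and pinch lightly.

play_rows(
  plan=[0.002,0.003,0,0,0,0,0.05,0,0,0,0,0,0,0.024,0,0,0,0,0,0,0.024,0,0,0,0,0,0,0.024,0,0,0,0,0,0,0.024,0,0,0,0,0,0,0.024],
  squeeze=8,
)

```text
time_s: 3.1
tcp_pos: [0.4355, -0.0242, 0.0261]
tool_rot: [[-0.999, 0.038, 0.01], [0.038, 0.999, -0.004], [-0.01, -0.003, -1.0]]
contact_force: [-0.4, -0.8, -0.6]
width: 0.0282
```

Run:
```python
from h import *
delta([.433,-.024,.042],rot(-2,0))
```

```text
t 3.1 tcp [ 0.4355 -0.0242  0.0261] F [-0.4 -0.8 -0.6] w 0.0282
shift mm [2.6 0.1 2.8] turn deg [-0.19  0.58 -0.18] world mm [-2.5  0.2 -2.8]
```

Run:
```python
import numpy as np
ph=np.radians(np.arange(0,113,8)); x=-134*np.cos(ph);z=134*np.sin(ph)
for i in range(len(ph)-1): print(int(np.degrees(ph[i+1])+.5),round(-(x[i+1]-x[i]),1),round(-(z[i+1]-z[i]),1))
```

```text
8 -1.3 -18.6
16 -3.9 -18.3
24 -6.4 -17.6
32 -8.8 -16.5
40 -11.0 -15.1
48 -13.0 -13.4
56 -14.7 -11.5
64 -16.2 -9.3
72 -17.3 -7.0
80 -18.1 -4.5
88 -18.6 -2.0
96 -18.7 0.7
104 -18.4 3.2
112 -17.8 5.8
```

play_rows(
  plan=[-0.001,0,-0.016,0,0,0,0.024,-0.004,0,-0.018,0,0,0,0.024,-0.006,0,-0.018,0,0,0,0.024,-0.009,0,-0.016,0,0,0,0.024,0,0,0,0,0,0,0.024],
)

```text
time_s: 3.6
tcp_pos: [0.4553, -0.0251, 0.096]
tool_rot: [[-0.999, 0.038, 0.009], [0.038, 0.999, -0.004], [-0.009, -0.003, -1.0]]
contact_force: [-2.1, 0.6, 0.1]
width: 0.0276
```

```bash
cat >> h.py <<'E'
def lid(to,hx=.5675,hz=.0405,y0=-.024,r=.134):
    s=robot.get_state();T=np.array(s["tool_rot"]);g=np.array(s["tcp_pos"])-T[:,2]*OFF
    print("gp",np.round(g,4),"phi",np.degrees(np.arctan2(g[2]-hz,hx-g[0])),"r",np.hypot(g[2]-hz,hx-g[0]))
    f=np.radians(to); b=r*np.cos(f)
    delta([hx-b,y0-(r-b)*np.tan(np.radians(2)),hz+r*np.sin(f)],rot(-2,0))
E
python3 - <<'E'
from h import *
lid(32)
p,d=robot.read_camera("side")
cv2.imwrite("pics/side2.png",cv2.resize(p[120:270,180:380][:,:,::-1],(0,0),fx=4,fy=4,interpolation=cv2.INTER_CUBIC))
E
```

```text
gp [ 0.4551 -0.0251  0.1147] phi 33.43345010010539 r 0.13468284146777776
t 3.6 tcp [ 0.4553 -0.0251  0.096 ] F [-2.1  0.6  0.1] w 0.0276
shift mm [1.5 0.4 3.2] turn deg [-0.2   0.53 -0.19] world mm [-1.4  0.4 -3.2]
```

View pics/side2.png

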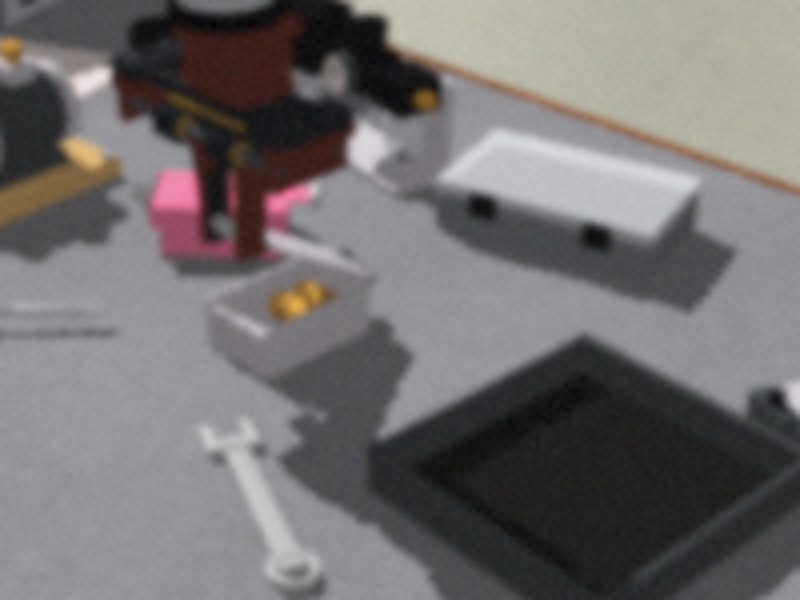

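The lid is lifting with the bar held at (235,235). The brass couplings show at (300,297), and the bin stands still. I'll carry on along the arc.

play_rows(
  plan=[-0.01,0,-0.014,0,0,0,0.024,-0.013,0,-0.013,0,0,0,0.024,-0.015,0,-0.011,0,0,0,0.024,-0.016,0,-0.009,0,0,0,0.024,-0.017,0,-0.007,0,0,0,0.024],
)

```text
time_s: 4.15
tcp_pos: [0.5137, -0.0265, 0.143]
tool_rot: [[-0.999, 0.038, -0.014], [0.038, 0.999, -0.002], [0.014, -0.002, -1.0]]
contact_force: [-1.6, -0.8, 1.1]
width: 0.0277
```

Run:
```python
from h import *
lid(72);lid(80)
```

```text
gp [ 0.5139 -0.0265  0.1617] phi 66.15009034182494 r 0.13246481371711338
t 4.15 tcp [ 0.5137 -0.0265  0.143 ] F [-1.6 -0.8  1.1] w 0.0277
shift mm [-12.3  -0.2  -6.5] turn deg [-0.12 -0.81 -0.17] world mm [12.4 -0.7  6.3]
gp [ 0.5139 -0.0265  0.1617] phi 66.15009034182494 r 0.13246481371711338
t 4.15 tcp [ 0.5137 -0.0265  0.143 ] F [-1.6 -0.8  1.1] w 0.0277
shift mm [-30.4  -0.2 -11.2] turn deg [-0.12 -0.81 -0.17] world mm [30.6 -1.3 10.8]
```

play_rows(
  plan=[-0.016,0,-0.006,0,-0.8,0,0.024,-0.016,0,-0.005,0,0,0,0.024,-0.019,0,-0.002,0,0,0,0.024,-0.019,0,0.001,0,0,0,0.024,-0.018,0,0.003,0,0,0,0.024],
)

```text
time_s: 4.65
tcp_pos: [0.6019, -0.0304, 0.1488]
tool_rot: [[-0.999, 0.038, -0.004], [0.038, 0.999, -0.003], [0.004, -0.003, -1.0]]
contact_force: [-1.0, 0.3, 2.7]
width: 0.0281
```

Run:
```python
from h import *
lid(110)
p,d=robot.read_camera("side")
cv2.imwrite("pics/side3.png",cv2.resize(p[90:240,180:380][:,:,::-1],(0,0),fx=4,fy=4,interpolation=cv2.INTER_CUBIC))
```

```text
gp [ 0.6019 -0.0303  0.1675] phi 105.16585463816985 r 0.1315847386959529
t 4.65 tcp [ 0.6019 -0.0304  0.1488] F [-1.   0.3  2.7] w 0.0281
shift mm [-11.5   0.5   1. ] turn deg [-0.16 -0.2  -0.15] world mm [11.5  0.1 -1.1]
```

View pics/side3.png

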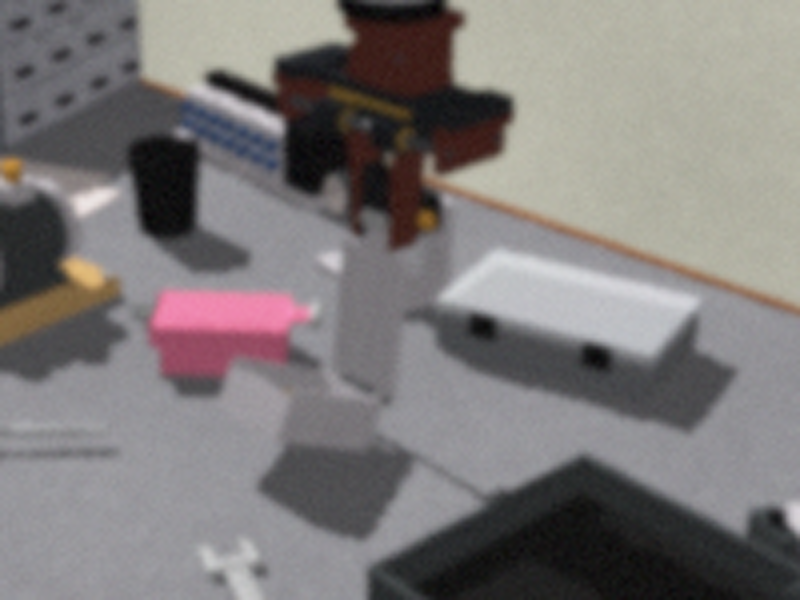

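Run:
```python
from h import *
p,d=robot.read_camera("side")
cv2.imwrite("pics/side4.png",cv2.resize(p[140:230,220:300][:,:,::-1],(0,0),fx=6.6,fy=6.6,interpolation=cv2.INTER_CUBIC))
C=cloud("side",d)
p,d=robot.read_camera("top")
cv2.imwrite("pics/top4.png",cv2.resize(p[110:230,180:340][:,:,::-1],(0,0),fx=5,fy=5,interpolation=cv2.INTER_CUBIC))
for v in range(176,206,4): print(v,[tuple(np.round(C[v,u],3).tolist()) for u in range(236,276,6)])
```

```text
176 [(0.56, 0.099, 0.027), (0.57, 0.082, 0.03), (0.584, 0.068, 0.03), (0.636, 0.093, 0.001), (0.651, 0.079, 0.001), (0.588, -0.009, 0.058), (0.589, -0.032, 0.066)]
180 [(0.558, 0.097, 0.014), (0.498, 0.003, 0.073), (0.519, 0.001, 0.066), (0.615, 0.072, 0.002), (0.631, 0.06, 0.001), (0.587, -0.01, 0.045), (0.587, -0.034, 0.054)]
184 [(0.555, 0.095, 0.0), (0.482, -0.014, 0.073), (0.519, 0.0, 0.053), (0.543, -0.001, 0.044), (0.57, -0.0, 0.033), (0.581, -0.016, 0.035), (0.583, -0.039, 0.043)]
188 [(0.473, 0.002, 0.057), (0.477, -0.019, 0.064), (0.478, -0.043, 0.073), (0.485, -0.059, 0.077), (0.508, -0.061, 0.068), (0.535, -0.058, 0.056), (0.575, -0.046, 0.035)]
192 [(0.52, 0.056, 0.001), (0.471, -0.025, 0.055), (0.475, -0.046, 0.063), (0.486, -0.058, 0.063), (0.506, -0.063, 0.057), (0.533, -0.061, 0.045), (0.558, -0.063, 0.035)]
196 [(0.505, 0.04, -0.0), (0.518, 0.027, -0.001), (0.468, -0.053, 0.055), (0.484, -0.061, 0.052), (0.512, -0.057, 0.039), (0.532, -0.062, 0.032), (0.558, -0.063, 0.022)]
200 [(0.487, 0.02, 0.002), (0.501, 0.008, 0.001), (0.514, -0.004, 0.001), (0.526, -0.018, 0.002), (0.508, -0.061, 0.028), (0.535, -0.06, 0.016), (0.557, -0.064, 0.008)]
204 [(0.47, 0.002, 0.003), (0.485, -0.009, 0.001), (0.499, -0.021, 0.0), (0.512, -0.033, -0.0), (0.523, -0.047, 0.001), (0.536, -0.059, 0.001), (0.55, -0.071, 0.0)]
```

View pics/side4.png

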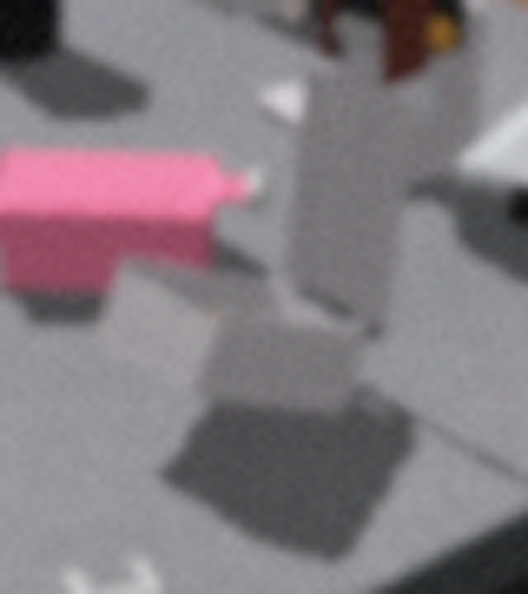

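View pics/top4.png

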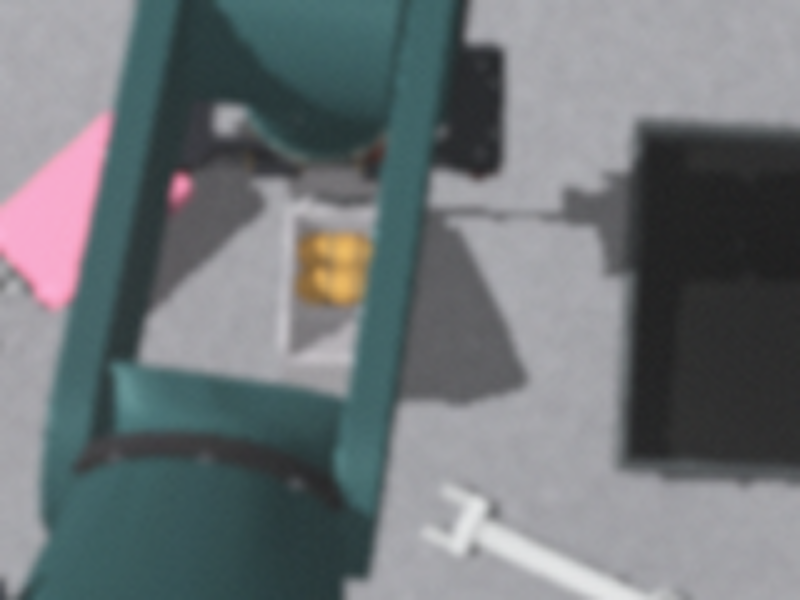

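The picture shows the bin itself pitched up about 24°. Its top edge runs from (0.485, z 0.077) to (0.57, z 0.035), so the lid stands at only about 81° to the bin. The fingertips have probably jammed on the lid plate's end, because the grip is too deep. I'll back up along the arc to set the bin down, then re-grip the bar nearer the fingertips.

play_rows(
  plan=[0.012,0,-0.002,0,0,0,0.024,0.012,0,-0.001,0,0,0,0.024,0.012,0,0,0,0,0,0.024,0.012,0,0.001,0,0,0,0.024,0.012,0,0.003,0,0,0,0.024,0.012,0,0.004,0,0,0,0.024,0.0,0,0.0,0,0,0,0.024],
)

```text
time_s: 5.5
tcp_pos: [0.5117, -0.0263, 0.1438]
tool_rot: [[-0.999, 0.037, -0.013], [0.037, 0.999, -0.002], [0.013, -0.003, -1.0]]
contact_force: [0.9, -1.8, -4.2]
width: 0.0281
```

Run:
```python
from h import *
lid(60)
p,d=robot.read_camera("side")
cv2.imwrite("pics/side5.png",cv2.resize(p[90:240,180:380][:,:,::-1],(0,0),fx=4,fy=4,interpolation=cv2.INTER_CUBIC))
```

```text
gp [ 0.5119 -0.0263  0.1625] phi 65.50318686081731 r 0.1341051791117371
t 5.5 tcp [ 0.5117 -0.0263  0.1438] F [ 0.9 -1.8 -4.2] w 0.0281
shift mm [11.1 -0.4  6.1] turn deg [-0.15 -0.73 -0.12] world mm [-11.2  -0.   -6. ]
```

View pics/side5.png

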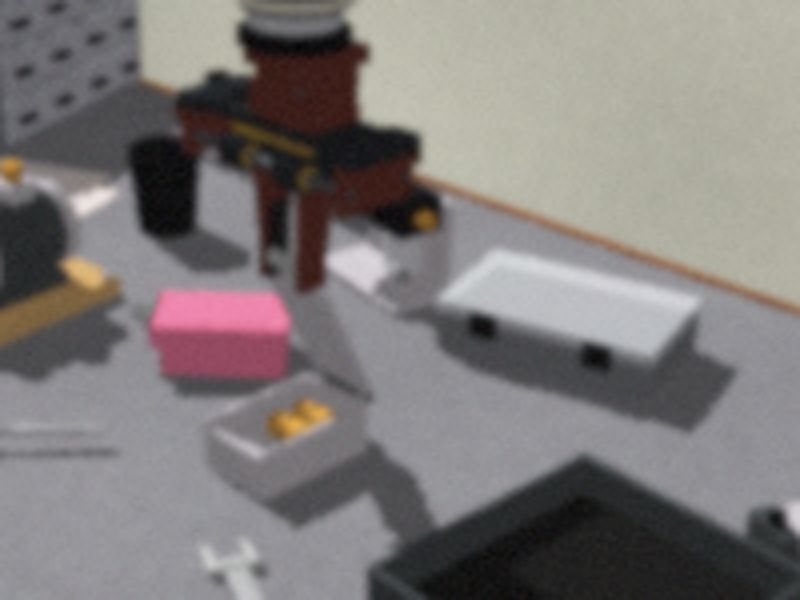

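play_rows(
  plan=[0.015,0,0.012,0,-0.7,0,0.024,0.013,0,0.014,0,0,0,0.024,0.011,0,0.015,0,0,0,0.024,0.009,0,0.016,0,0,0,0.024,0.006,0,0.017,0,0,0,0.024,0.004,0,0.018,0,0,0,0.024,0,0,0.008,0,0,0,0.024],
)

```text
time_s: 6.25
tcp_pos: [0.4525, -0.0236, 0.0447]
tool_rot: [[-0.999, 0.038, 0.006], [0.038, 0.999, -0.002], [-0.006, -0.002, -1.0]]
contact_force: [-0.6, 0.2, -0.6]
width: 0.0241
```

Run:
```python
from h import *
lid(0)
```

```text
gp [ 0.4524 -0.0236  0.0633] phi 11.228849678610302 r 0.11734188079061413
t 6.25 tcp [ 0.4525 -0.0236  0.0447] F [-0.6  0.2 -0.6] w 0.0241
shift mm [19.1 -1.1 22.7] turn deg [-0.12  0.34 -0.18] world mm [-19.   -0.4 -22.9]
```

play_rows(
  plan=[0.0,0,0,0,0,0,0.05,0,0,0,0,0,0,0.05,0,0,-0.03,0,0,0,0.05,0,0,-0.04,0,0,0,0.05,0.03,0,-0.04,0,0,0,0.05],
)

```text
time_s: 6.75
tcp_pos: [0.4252, -0.0226, 0.1554]
tool_rot: [[-0.999, 0.038, 0.003], [0.038, 0.999, -0.001], [-0.003, -0.001, -1.0]]
contact_force: [0.7, 0.4, 1.9]
width: 0.05
```

Run:
```python
from h import *
p,d=robot.read_camera("side")
cv2.imwrite("pics/side6.png",cv2.resize(p[120:270,180:380][:,:,::-1],(0,0),fx=4,fy=4,interpolation=cv2.INTER_CUBIC))
p,d=robot.read_camera("top")
cv2.imwrite("pics/top6.png",cv2.resize(p[120:240,180:340][:,:,::-1],(0,0),fx=5,fy=5,interpolation=cv2.INTER_CUBIC))
```

```text
(no output)
```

View pics/side6.png

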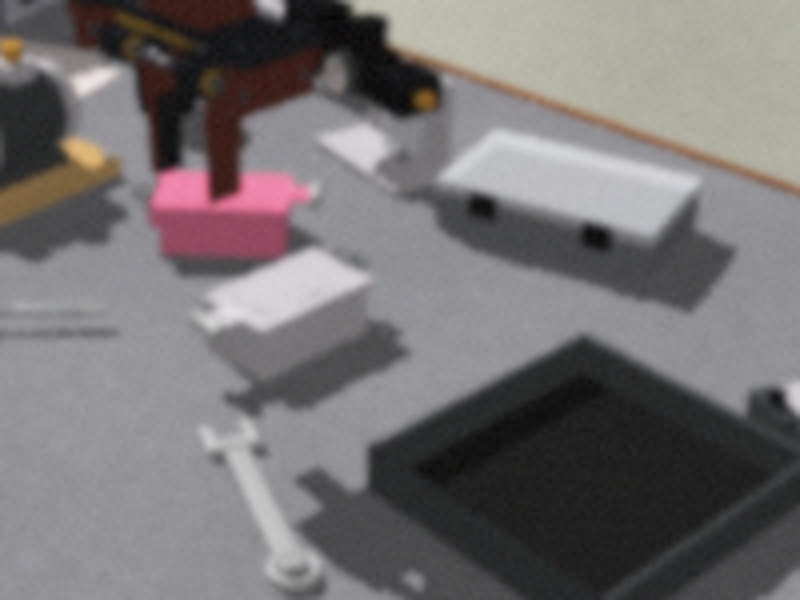

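View pics/top6.png

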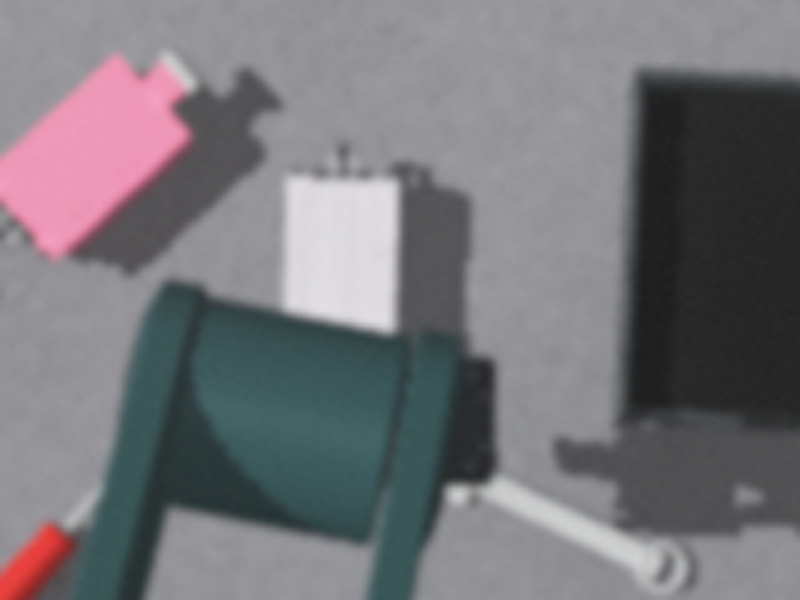

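Run:
```python
from h import *
g=lambda uv:plane("side",np.array(uv)/4.0+[180-.4,120-.4],.042)[:,:2]
print("side bar",np.round(g([(193,318),(222,325)]),4).tolist(),"lid",np.round(g([(262,331),(371,280),(315,250)]),4).tolist())
print("top",plane("top",np.array([(285,177),(402,180)])/5+[180-.4,120-.4],.043))
delta([.432,-.024,.0505],rot(-2,0))
```

```text
side bar [[0.4304, -0.0092], [0.4388, -0.0307]] lid [[0.4534, -0.0562], [0.5603, -0.0611], [0.5633, 0.0005]]
top [[ 0.56418166  0.00534178  0.043     ]
 [ 0.56099353 -0.06463215  0.043     ]]
t 6.85 tcp [ 0.4214 -0.0219  0.1576] F [1.2 0.  0. ] w 0.05
shift mm [-10.1  -1.5 125.8] turn deg [-0.08  0.25 -0.19] world mm [  10.6   -2.1 -125.8]
```

play_rows(
  plan=[-0.008,-0.002,0.025,0,0,0,0.05,0,0,0.025,0,0,0,0.05,0,0,0.025,0,0,0,0.05,0,0,0.022,0,0,0,0.05,0,0,0.015,0,0,0,0.05,0,0,0.008,0,0,0,0.05,0,0,0,0,0,0,0.05],
  squeeze=5,
)

```text
time_s: 7.55
tcp_pos: [0.4393, -0.0258, 0.0381]
tool_rot: [[-0.999, 0.039, 0.022], [0.039, 0.999, -0.005], [-0.023, -0.004, -1.0]]
contact_force: [-0.0, 0.1, 0.1]
width: 0.0499
```

Run:
```python
from h import *
delta([.4295,-.024,.0505],rot(-2,0))
```

```text
t 7.55 tcp [ 0.4393 -0.0258  0.0381] F [-0.   0.1  0.1] w 0.0499
shift mm [10.   1.4  6.1] turn deg [-0.23  1.29 -0.22] world mm [-9.8  1.8 -6.3]
```

play_rows(
  plan=[0.008,0.001,0.006,0,1.3,0,0.05,0.002,0,0.001,0,0,0,0.05],
)

```text
time_s: 7.75
tcp_pos: [0.4301, -0.0246, 0.0313]
tool_rot: [[-0.999, 0.039, -0.0], [0.039, 0.999, -0.004], [0.0, -0.004, -1.0]]
contact_force: [0.0, -0.2, -0.3]
width: 0.0503
```

Run:
```python
from h import *
delta([.4295,-.024,.0505],rot(-2,0))
```

```text
t 7.75 tcp [ 0.4301 -0.0246  0.0313] F [ 0.  -0.2 -0.3] w 0.0503
shift mm [ 0.7  0.5 -0.5] turn deg [-0.25 -0.   -0.22] world mm [-0.6  0.6  0.5]
```

play_rows(
  plan=[0,0,0,0,0,0,0.024,0,0,0,0,0,0,0.024,0,0,0,0,0,0,0.024,0,0,0,0,0,0,0.024],
)

```text
time_s: 8.15
tcp_pos: [0.4306, -0.0246, 0.0325]
tool_rot: [[-0.999, 0.039, 0.002], [0.039, 0.999, -0.005], [-0.002, -0.005, -1.0]]
contact_force: [-0.5, 1.2, -1.5]
width: 0.0277
```

Run:
```python
from h import *
delta([.4295,-.024,.0505],rot(-2,0))
```

```text
t 8.15 tcp [ 0.4306 -0.0246  0.0325] F [-0.5  1.2 -1.5] w 0.0277
shift mm [1.1 0.5 0.7] turn deg [-0.27  0.11 -0.21] world mm [-1.1  0.6 -0.7]
```

play_rows(
  plan=[-0.001,0,-0.018,0,0,0,0.024,-0.004,0,-0.018,0,0,0,0.024,-0.006,0,-0.017,0,0,0,0.024,-0.009,0,-0.016,0,0,0,0.024,-0.011,0,-0.014,0,0,0,0.024],
)

```text
time_s: 8.65
tcp_pos: [0.46, -0.0254, 0.1173]
tool_rot: [[-0.999, 0.039, -0.001], [0.039, 0.999, -0.005], [0.001, -0.005, -1.0]]
contact_force: [1.1, -0.9, -2.2]
width: 0.0278
```

Run:
```python
import h
from h import *
h.OFF=.0095
lid(40,hx=.5635)
```

```text
gp [ 0.46   -0.0254  0.1268] phi 39.811784936112076 r 0.1347796467428658
t 8.65 tcp [ 0.46   -0.0254  0.1173] F [ 1.1 -0.9 -2.2] w 0.0278
shift mm [-0.9  0.4  0.2] turn deg [-0.27 -0.07 -0.21] world mm [ 0.9  0.4 -0.2]
```

play_rows(
  plan=[-0.014,0,-0.013,0,0,0,0.024,-0.015,0,-0.011,0,0,0,0.024,-0.017,0,-0.009,0,0,0,0.024,-0.018,0,-0.006,0,0,0,0.024],
)

```text
time_s: 9.05
tcp_pos: [0.5224, -0.0277, 0.1591]
tool_rot: [[-0.999, 0.038, -0.005], [0.038, 0.999, -0.005], [0.005, -0.005, -1.0]]
contact_force: [-1.0, -0.2, -0.2]
width: 0.0283
```

Run:
```python
import h
from h import *
h.OFF=.0095
lid(72,hx=.5635)
p,d=robot.read_camera("side")
cv2.imwrite("pics/side7.png",cv2.resize(p[90:240,180:380][:,:,::-1],(0,0),fx=4,fy=4,interpolation=cv2.INTER_CUBIC))
```

```text
gp [ 0.5225 -0.0276  0.1686] phi 72.2424923637336 r 0.13454875602809147
t 9.05 tcp [ 0.5224 -0.0277  0.1591] F [-1.  -0.2 -0.2] w 0.0283
shift mm [0.3 0.4 0.7] turn deg [-0.31 -0.27 -0.2 ] world mm [-0.3  0.4 -0.7]
```

View pics/side7.png

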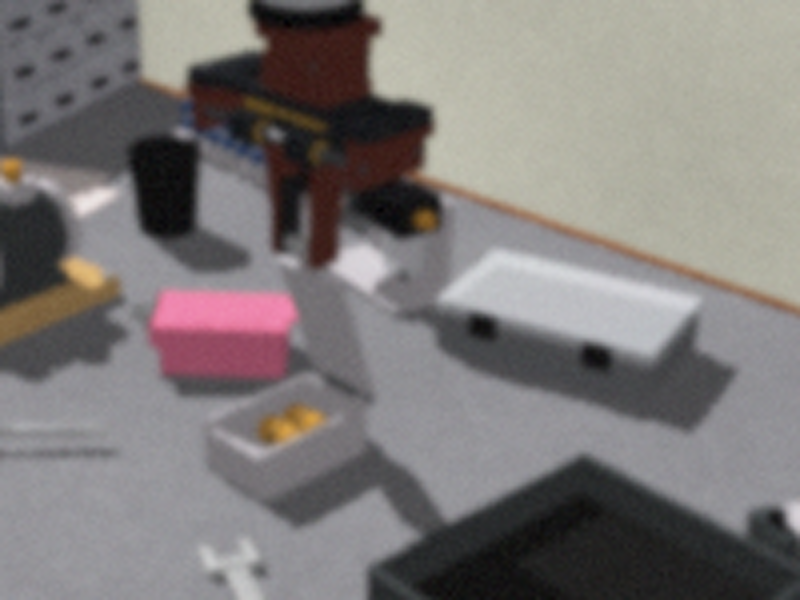

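The bin is flat and the lid is at about 72°, with no jam this time. I'll continue and check again just past upright.

play_rows(
  plan=[-0.018,0,-0.004,0,0,0,0.024,-0.018,0,-0.001,0,0,0,0.024],
)

```text
time_s: 9.3
tcp_pos: [0.5613, -0.0292, 0.1657]
tool_rot: [[-0.999, 0.038, -0.001], [0.038, 0.999, -0.006], [0.001, -0.006, -1.0]]
contact_force: [-0.9, -0.1, 3.0]
width: 0.0282
```

Run:
```python
import h
from h import *
h.OFF=.0095
lid(96,hx=.5635)
p,d=robot.read_camera("side")
cv2.imwrite("pics/side8.png",cv2.resize(p[90:240,180:380][:,:,::-1],(0,0),fx=4,fy=4,interpolation=cv2.INTER_CUBIC))
```

```text
gp [ 0.5614 -0.0291  0.1752] phi 89.08996830410524 r 0.1347647561822518
t 9.3 tcp [ 0.5613 -0.0292  0.1657] F [-0.9 -0.1  3. ] w 0.0282
shift mm [-16.1   0.7   1.5] turn deg [-0.32 -0.06 -0.2 ] world mm [16.2  0.  -1.5]
```

View pics/side8.png

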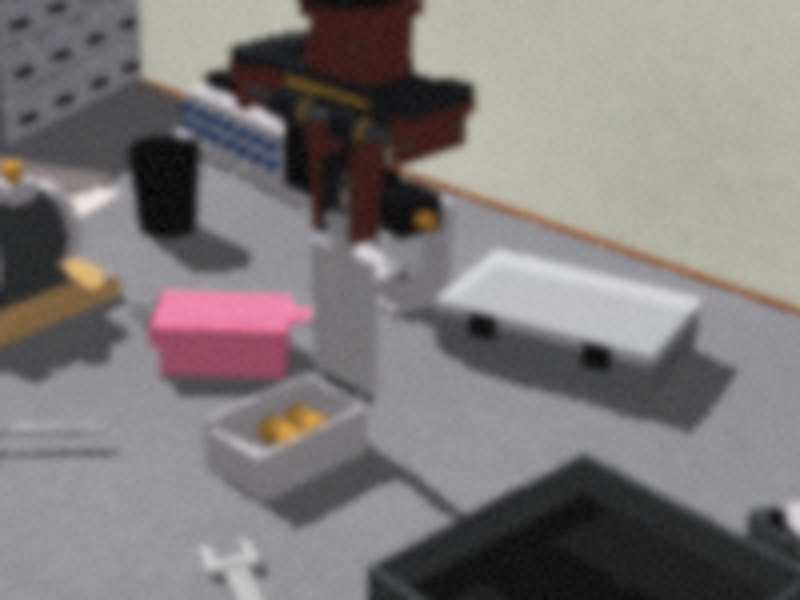

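Flat and upright, so I'll continue past the dead centre towards the stop.

play_rows(
  plan=[-0.018,0,0.001,0,0,0,0.024,-0.018,0,0.003,0,0,0,0.024,-0.013,0,0.004,0,0,0,0.024],
)

```text
time_s: 9.65
tcp_pos: [0.6122, -0.0314, 0.1574]
tool_rot: [[-0.999, 0.038, 0.001], [0.038, 0.999, -0.006], [-0.001, -0.006, -1.0]]
contact_force: [1.0, -0.2, 0.3]
width: 0.0278
```

Run:
```python
import h
from h import *
h.OFF=.0095
lid(112,hx=.5635)
p,d=robot.read_camera("side")
cv2.imwrite("pics/side9.png",cv2.resize(p[90:240,180:380][:,:,::-1],(0,0),fx=4,fy=4,interpolation=cv2.INTER_CUBIC))
```

```text
gp [ 0.6122 -0.0313  0.1669] phi 111.04804145727036 r 0.13547249771902461
t 9.65 tcp [ 0.6122 -0.0314  0.1574] F [ 1.  -0.2  0.3] w 0.0278
shift mm [-1.5  1.   2.2] turn deg [-0.34  0.06 -0.2 ] world mm [ 1.5  1.  -2.2]
```

View pics/side9.png

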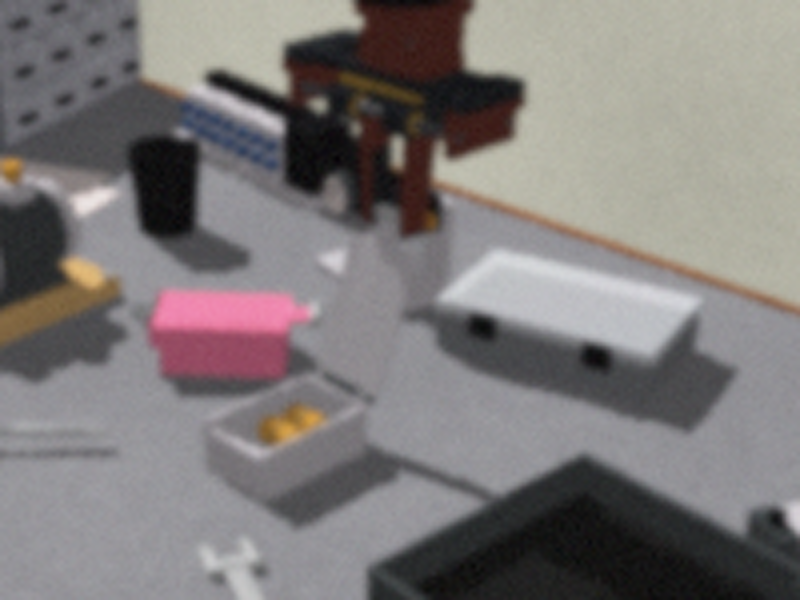

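The lid leans back at about 111° with the bin flat. I'll release the bar and withdraw straight up, then back.

play_rows(
  plan=[0,0,0,0,0,0,0.06,0,0,0,0,0,0,0.06,0,0,0,0,0,0,0.06,0,0,-0.03,0,0,0,0.07,0.02,0,-0.03,0,0,0,0.0878,0.035,0,-0.005,0,0,0,0.0878,0.035,0,0,0,0,0,0.0878,0.03,0,0,0,0,0,0.0878],
)

```text
time_s: 10.5
tcp_pos: [0.4876, -0.0265, 0.2228]
tool_rot: [[-0.999, 0.038, -0.003], [0.038, 0.999, -0.006], [0.002, -0.006, -1.0]]
contact_force: [-0.4, -0.4, -0.2]
width: 0.0865
```

Run:
```python
from h import *
p,d=robot.read_camera("side"); C=cloud("side",d)
cv2.imwrite("pics/side10.png",cv2.resize(p[90:240,180:380][:,:,::-1],(0,0),fx=4,fy=4,interpolation=cv2.INTER_CUBIC))
for v in range(140,190,6): print(v,[tuple(np.round(C[v,u],3).tolist()) for u in range(262,284,4)])
p,d=robot.read_camera("top")
cv2.imwrite("pics/top10.png",cv2.resize(p[110:230,180:340][:,:,::-1],(0,0),fx=5,fy=5,interpolation=cv2.INTER_CUBIC))
delta([.504,-.027,.12],rot(-2,0))
```

```text
140 [(0.759, 0.177, 0.073), (0.756, 0.153, 0.081), (0.762, 0.139, 0.083), (0.759, 0.118, 0.09), (0.754, 0.094, 0.099), (0.759, 0.08, 0.101)]
146 [(0.84, 0.254, 0.001), (0.847, 0.238, 0.004), (0.863, 0.231, 0.001), (0.821, 0.172, 0.032), (0.62, -0.025, 0.153), (0.624, -0.037, 0.155)]
152 [(0.798, 0.213, 0.001), (0.798, 0.191, 0.008), (0.613, 0.0, 0.128), (0.612, -0.017, 0.133), (0.614, -0.031, 0.138), (0.618, -0.043, 0.14)]
158 [(0.758, 0.174, 0.002), (0.755, 0.15, 0.01), (0.603, -0.009, 0.114), (0.604, -0.024, 0.119), (0.605, -0.039, 0.123), (0.609, -0.052, 0.126)]
164 [(0.723, 0.139, 0.001), (0.596, 0.0, 0.093), (0.598, -0.014, 0.097), (0.597, -0.031, 0.104), (0.599, -0.046, 0.108), (0.6, -0.06, 0.113)]
170 [(0.687, 0.104, 0.002), (0.584, -0.011, 0.081), (0.589, -0.023, 0.083), (0.592, -0.037, 0.088), (0.591, -0.054, 0.094), (0.739, 0.057, 0.0)]
176 [(0.575, -0.004, 0.061), (0.577, -0.019, 0.066), (0.581, -0.032, 0.069), (0.58, -0.049, 0.076), (0.582, -0.062, 0.08), (0.704, 0.026, 0.001)]
182 [(0.569, -0.01, 0.044), (0.57, -0.025, 0.05), (0.571, -0.041, 0.056), (0.575, -0.053, 0.059), (0.663, 0.007, 0.002), (0.671, -0.004, 0.002)]
188 [(0.553, -0.025, 0.036), (0.554, -0.041, 0.042), (0.558, -0.054, 0.045), (0.564, -0.064, 0.047), (0.631, -0.021, 0.003), (0.644, -0.027, -0.0)]
t 10.6 tcp [ 0.4844 -0.0259  0.2222] F [ 1.6 -0.3  0.1] w 0.0872
shift mm [-20.4   0.3 120.8] turn deg [-0.32 -0.37 -0.19] world mm [  19.6   -1.1 -120.9]
```

View pics/side10.png

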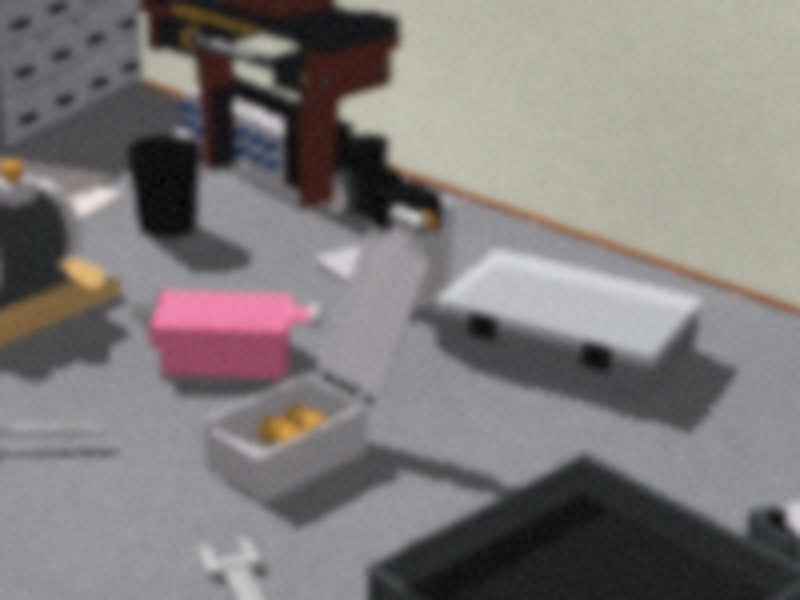

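View pics/top10.png

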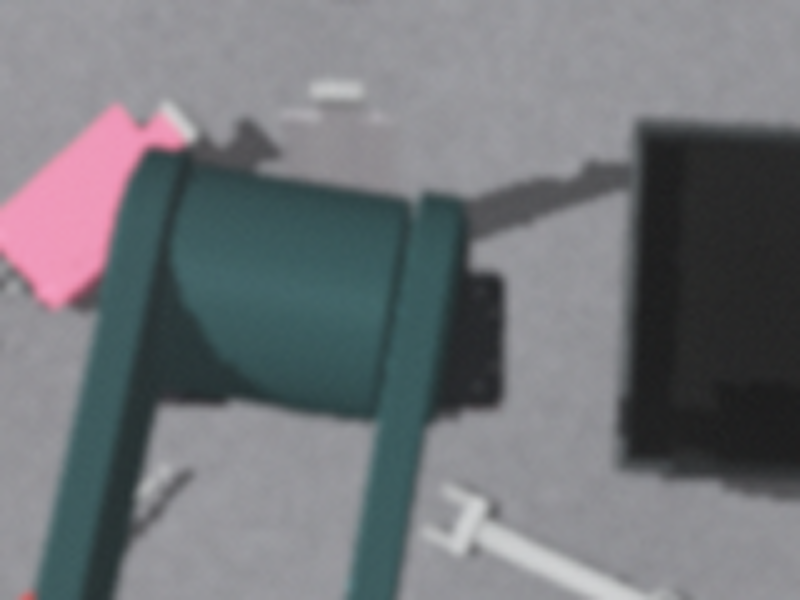

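The lid is fully back: slope points (0.570, z 0.050) to (0.613, z 0.133) give about 117° from shut, against its stop. The bin is flat. Now to find its position.

Run:
```python
from h import *
g=lambda uv:plane("side",np.array(uv)/4.0+[180-.4,90-.4],.040)[:,:2]
print("rim near-right, far-right, near-left, far-left",np.round(g([(262,458),(371,402),(208,430),(315,375)]),4).tolist())
p,d=robot.read_camera("side"); C=cloud("side",d)
P=C[150:225,225:280].reshape(-1,3)
# right wall points
w=P[(P[:,1]<-.05)&(P[:,1]>-.075)&(P[:,0]>.44)&(P[:,0]<.57)&(P[:,2]>.008)&(P[:,2]<.034)]
l=cv2.fitLine(w[:,:2].astype(np.float32),cv2.DIST_HUBER,0,.01,.01).ravel();print(len(w),l,"yaw",np.degrees(np.arctan(l[1]/l[0])), "x range",np.percentile(w[:,0],[1,5,95,99]))
# pouring end wall
w=P[(P[:,1]<-.0)&(P[:,1]>-.05)&(P[:,0]>.43)&(P[:,0]<.475)&(P[:,2]>.01)&(P[:,2]<.034)]
print(len(w),w.mean(0),np.median(w[:,0]))
```

```text
rim near-right, far-right, near-left, far-left [[0.4493, -0.0606], [0.5607, -0.0609], [0.4474, -0.006], [0.5603, -0.0026]]
218 [ 0.9992232  -0.03940829  0.52083975 -0.06157877] yaw -2.2585135 x range [0.45266506 0.45421973 0.54981038 0.55528803]
84 [ 0.45664842 -0.02352994  0.02244868] 0.4551961080095181
```

play_rows(
  plan=[-0.02,-0.001,0.02,0,0,0,0.0878,0,0,0.035,0,0,0,0.0878,0,0,0.035,0,0,0,0.0878,0,0,0.035,0,0,0,0.0878],
)

```text
time_s: 11.05
tcp_pos: [0.5186, -0.0309, 0.1008]
tool_rot: [[-0.999, 0.039, 0.017], [0.039, 0.999, -0.01], [-0.018, -0.009, -1.0]]
contact_force: [-0.1, 1.2, 0.2]
width: 0.0876
```

Run:
```python
from h import *
delta([.5045,-.0275,.026],rot(-2,0))
```

```text
t 11.05 tcp [ 0.5186 -0.0309  0.1008] F [-0.1  1.2  0.2] w 0.0876
shift mm [15.9  3.7 93.2] turn deg [-0.51  1.01 -0.22] world mm [-14.1   3.4 -93.5]
```

play_rows(
  plan=[0.015,0.003,0.01,-0.5,1.0,0,0.0878,0.0,0,0.025,0,0,0,0.0878,0.001,0,0.025,0,0.2,0,0.0878,0,0,0.015,0,0,0,0.0878],
)

```text
time_s: 11.45
tcp_pos: [0.5021, -0.0268, 0.0219]
tool_rot: [[-0.999, 0.039, -0.008], [0.039, 0.999, 0.002], [0.008, 0.002, -1.0]]
contact_force: [-0.1, -0.3, -0.7]
width: 0.0873
```

Run:
```python
from h import *
delta([.5045,-.0275,.026],rot(-2,0))
```

```text
t 11.45 tcp [ 0.5021 -0.0268  0.0219] F [-0.1 -0.3 -0.7] w 0.0873
shift mm [-2.6 -0.6 14.6] turn deg [ 0.1  -0.48 -0.22] world mm [  2.4  -0.7 -14.6]
```

play_rows(
  plan=[-0.002,-0.001,0.01,0,-0.5,0,0.0878,0,0,0.004,0,0,0,0.0878,0,0,0,0,0,0,0.0878],
)

```text
time_s: 11.75
tcp_pos: [0.5034, -0.0276, 0.007]
tool_rot: [[-0.999, 0.039, -0.003], [0.039, 0.999, 0.003], [0.003, 0.003, -1.0]]
contact_force: [-0.1, 0.2, 0.6]
width: 0.0877
```

Run:
```python
from h import *
delta([.5045,-.0275,.026],rot(-2,0))
p,d=robot.read_camera("side")
cv2.imwrite("pics/side11.png",cv2.resize(p[90:240,180:380][:,:,::-1],(0,0),fx=4,fy=4,interpolation=cv2.INTER_CUBIC))
```

```text
t 11.75 tcp [ 0.5034 -0.0276  0.007 ] F [-0.1  0.2  0.6] w 0.0877
shift mm [-1.1  0.2 -0.4] turn deg [ 0.17 -0.19 -0.22] world mm [1.1 0.1 0.3]
```

View pics/side11.png

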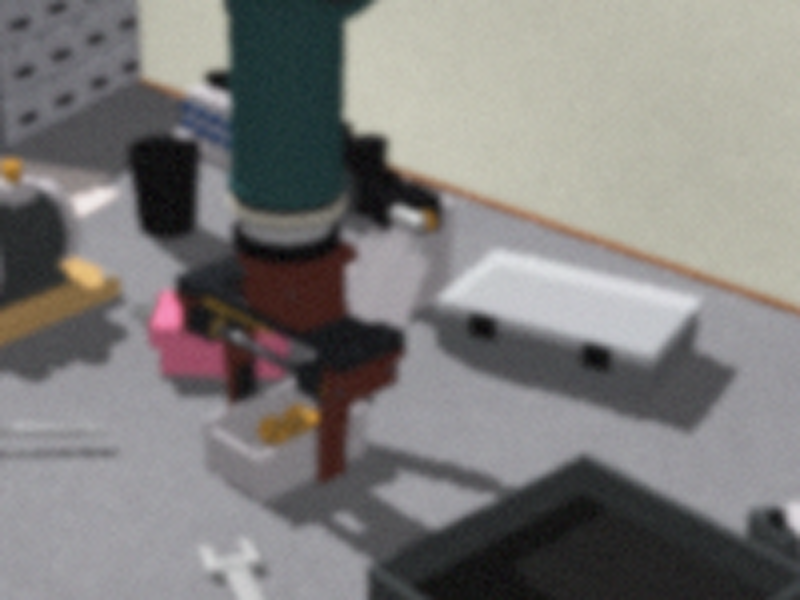

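The fingers are on both sides of the bin at mid-length, at (240,375) and (332,430). Closing.

play_rows(
  plan=[0,0,0,0,0,0,0.055,0,0,0,0,0,0,0.055,0,0,0,0,0,0,0.055,0,0,0,0,0,0,0.055,0,0,0,0,0,0,0.055],
  squeeze=45,
)

```text
time_s: 12.3
tcp_pos: [0.505, -0.0278, 0.0094]
tool_rot: [[-0.999, 0.039, 0.0], [0.039, 0.999, 0.002], [-0.0, 0.002, -1.0]]
contact_force: [0.9, -1.0, -4.3]
width: 0.0654
```

Run:
```python
from h import *
delta([.5045,-.0275,.026],rot(-2,0))
```

```text
t 12.3 tcp [ 0.505  -0.0278  0.0094] F [ 0.9 -1.  -4.3] w 0.0654
shift mm [0.5 0.2 2.1] turn deg [ 0.14  0.02 -0.21] world mm [-0.5  0.3 -2.1]
```

Run:
```python
from h import *
s=robot.get_state();print(np.round(s["q"],4),s["tcp_pos"])
```

```text
[-0.1934  0.527   1.9145  0.0038  0.7001 -1.7286] [ 0.50498269 -0.0277614   0.00942688]
```

play_rows(
  plan=[0,0,-0.01,0,0,0,0.055,0,0,-0.015,0,0,0,0.055,0,0,-0.02,0,0,0,0.055,0,0,-0.025,0,0,0,0.055,0,0,-0.025,0,0,0,0.055,0,0,-0.025,0,0,0,0.055],
)

```text
time_s: 12.9
tcp_pos: [0.497, -0.0267, 0.13]
tool_rot: [[-0.999, 0.039, -0.018], [0.039, 0.999, 0.006], [0.018, 0.005, -1.0]]
contact_force: [0.6, 0.5, -6.9]
width: 0.0657
```

Run:
```python
from h import *
s=robot.get_state();print(np.round(s["q"],4),s["tcp_pos"],s["width"])
delta([.5045,-.0275,.146],rot(-2,0))
p,d=robot.read_camera("side")
cv2.imwrite("pics/side12.png",cv2.resize(p[70:220,180:380][:,:,::-1],(0,0),fx=4,fy=4,interpolation=cv2.INTER_CUBIC))
```

```text
[-0.1942  0.3333  1.8214  0.0027  1.0053 -1.7278] [ 0.49699421 -0.02666028  0.13003805] 0.0657145907369372
t 12.9 tcp [ 0.497  -0.0267  0.13  ] F [ 0.6  0.5 -6.9] w 0.0657
shift mm [-7.6 -0.6  2.6] turn deg [ 0.29 -1.02 -0.21] world mm [ 7.5 -0.8 -2.7]
```

View pics/side12.png

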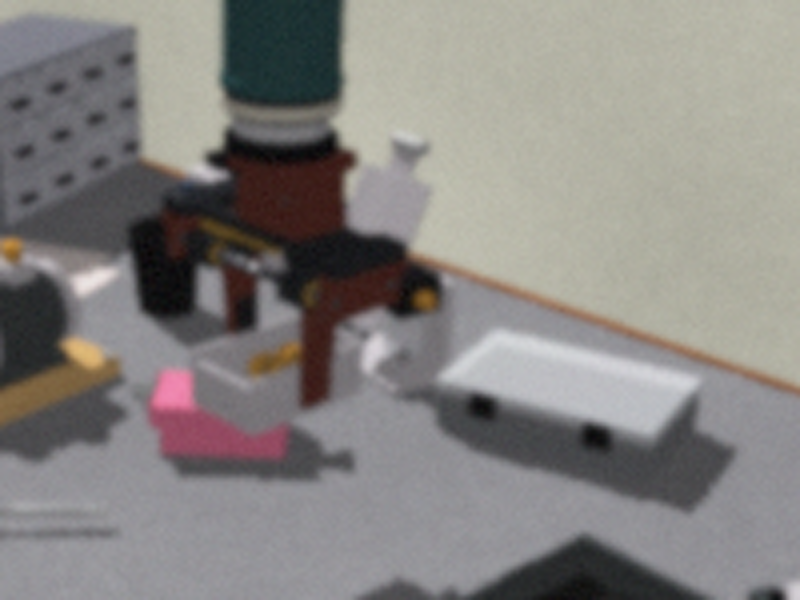

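play_rows(
  plan=[-0.005,-0.03,-0.01,0,-1,0,0.055,0,-0.035,-0.01,0,0,0,0.055,0,-0.04,-0.01,0,0,0,0.055,0,-0.04,-0.01,0,0,0,0.055,0,-0.04,-0.01,0,0,0,0.055,0,-0.04,0,0,0,0,0.055,0,-0.02,0,0,0,0,0.055],
)

```text
time_s: 13.65
tcp_pos: [0.4904, -0.2759, 0.1821]
tool_rot: [[-0.999, 0.032, 0.002], [0.032, 0.999, 0.007], [-0.001, 0.007, -1.0]]
contact_force: [-0.1, 0.3, -6.1]
width: 0.0657
```

```bash
cat >> h.py <<'E'
def q():
    s=robot.get_state();print("q",np.round(s["q"],4).tolist(),"p",np.round(s["tcp_pos"],4).tolist(),"R",np.round(s["tool_rot"],4).tolist(),"t",s["time_s"],"w",round(s["width"],4))
E
python3 -c "
from h import *
q()"
```

```text
q [-0.6396, 0.347, 1.6394, 0.0071, 1.1581, -2.1814] p [0.4904, -0.2759, 0.1821] R [[-0.9995, 0.0319, 0.0016], [0.0319, 0.9995, 0.0069], [-0.0014, 0.007, -1.0]] t 13.65 w 0.0657
```

play_rows(
  plan=[0,0,0,8,0,0,0.055,0,0,0,0,0,0,0.055],
)

```text
time_s: 13.85
tcp_pos: [0.488, -0.2814, 0.1802]
tool_rot: [[-0.999, 0.04, -0.006], [0.04, 0.99, -0.135], [0.001, -0.135, -0.991]]
contact_force: [-0.1, 1.1, -6.2]
width: 0.0661
```

```bash
python3 -c "
from h import *
q()"
```

```text
q [-0.5658, 0.3232, 1.6925, -0.1349, 1.0622, -2.0345] p [0.488, -0.2814, 0.1802] R [[-0.9992, 0.0396, -0.0063], [0.04, 0.99, -0.1352], [0.0009, -0.1353, -0.9908]] t 13.85 w 0.0661
```

play_rows(
  plan=[0,0,0,-8,8,0,0.055,0,0,0,0,8,0,0.055,0,0,0,0,0,0,0.055],
)

```text
time_s: 14.15
tcp_pos: [0.4832, -0.2764, 0.1771]
tool_rot: [[-0.966, 0.042, -0.256], [0.045, 0.999, -0.004], [0.255, -0.016, -0.967]]
contact_force: [1.0, 0.3, -7.9]
width: 0.0661
```

```bash
python3 -c "
from h import *
q()"
```

```text
q [-0.5494, 0.4717, 1.4794, -0.1394, 1.4116, -2.0383] p [0.4832, -0.2764, 0.1771] R [[-0.9658, 0.0424, -0.2556], [0.045, 0.999, -0.0044], [0.2552, -0.0158, -0.9668]] t 14.15 w 0.0661
```

```bash
cat > kin.py <<'E'
import numpy as np
from scipy.optimize import least_squares
from scipy.spatial.transform import Rotation as Ro
Ry=lambda t:Ro.from_euler('y',t).as_matrix(); Rz=lambda t:Ro.from_euler('z',t).as_matrix()
S4=1
def fk(q,P,full=False):
    a1,d1,b,L2,e,L3,Lt=P
    A=Rz(q[0]); U=A@Ry(q[1]); F=A@Ry(q[1]+q[2]); W=F@Rz(S4*q[3])@Ry(q[4]); T=W@Rz(q[5]+np.pi/2)
    el=A@[a1,b,d1]+U@[0,0,L2]; w=el+F@[e,0,L3]; t=w+T@[0,0,Lt]
    return (t,T,el,w) if full else (t,T)
D=[([1.117,.359,1.511,0,1.272,-.115],[.199,.565,.222]),
([-0.1934,.527,1.9145,.0038,.7001,-1.7286],[.50498,-.02776,.00943]),
([-0.1942,.3333,1.8214,.0027,1.0053,-1.7278],[.49699,-.02666,.13004]),
([-0.6396,0.347,1.6394,0.0071,1.1581,-2.1814],[0.4904,-0.2759,0.1821]),
([-0.5658,0.3232,1.6925,-0.1349,1.0622,-2.0345],[0.488,-0.2814,0.1802]),
([-0.5494,0.4717,1.4794,-0.1394,1.4116,-2.0383],[0.4832,-0.2764,0.1771])]
f=lambda P:np.concatenate([fk(q,P)[0]-p for q,p in D])
r=least_squares(f,[0,.3,.07,.4,0,.4,.25]); P=r.x
if __name__=="__main__":
    print(np.round(P,4),np.round(1000*r.fun,1))
    print(np.round(fk(D[4][0],P)[1],3)); print(np.round(fk(D[5][0],P)[1],3))
E
python3 kin.py
```

```text
[6.000e-04 2.657e-01 6.880e-02 6.094e-01 1.112e-01 4.330e-01 3.802e-01] [ 0.2  0.4  0.2  0.1 -0.1  0.   0.1 -0.1 -0.1 -0.2  0.1 -0.  -0.1  0.2
 -0.1 -0.1  0.2 -0.1]
[[-0.999  0.04  -0.006]
 [ 0.04   0.99  -0.135]
 [ 0.001 -0.135 -0.991]]
[[-0.966  0.042 -0.256]
 [ 0.045  0.999 -0.004]
 [ 0.255 -0.016 -0.967]]
```

```bash
cat > pour.py <<'E'
from kin import *
LO=np.array([-2.97,-1.01,.21,-.96,.2,-2.98]);HI=np.array([2.97,2.36,2.38,4.11,2.71,2.98])
Z0=.008; LIP=np.array([-.0495,0,.034])
def pose(h,th,lip):   # pour heading h (deg), tilt th(deg), lip world -> TCP, R
    B=Rz(np.radians(h)+np.pi)@Ry(-np.radians(th))
    R=B@np.diag([-1,1,-1.]); o=np.array(lip)-B@LIP
    return o+B@[0,0,Z0],R,B,o
def ik(t,R,q0):
    g=lambda q:np.r_[fk(q,P)[0]-t,.3*(fk(q,P)[1]-R).ravel()]
    s=least_squares(g,np.clip(q0,LO+1e-3,HI-1e-3),bounds=(LO,HI)); return s.x,np.linalg.norm(s.fun)
def dseg(p,a,b):
    u=b-a;s=np.clip(((p-a)@u)/(u@u),0,1);return np.linalg.norm(p-a-s*u)
TR=np.array([.514,-.2936]); qn=np.array(D[3][0])
if __name__=="__main__":
  for h in range(-180,180,20):
    d=np.array([np.cos(np.radians(h)),np.sin(np.radians(h))])
    out=[];qq=None
    # start from several guesses vertical
    best=None
    for q6 in (-2.5,-1.5,-.5,.5,1.5,2.5):
        x,e=ik(*pose(h,0,[*(TR+0.0*d),.15])[:2],np.r_[qn[:5],q6])
        if e<1e-4 and (best is None or abs(x[5])<abs(best[5])): best=x
    if best is None: print(h,"no vertical");continue
    q=best;ok=0;clr=9
    for th in range(0,72,4):
        lipz=.15-.08*min(th/50,1)
        t,R,B,o=pose(h,th,[*(TR-0.03*d),lipz]); x,e=ik(t,R,q)
        if e>1e-4 or np.abs(x-q).max()>.6: break
        q=x;ok=th
        el,w=fk(q,P,True)[2:]
        lid=[o+B@[.059+.134*s*.454,y,.0405+.134*s*.891] for s in (.3,.6,.9,1) for y in(-.033,.033)]
        clr=min(clr,min(dseg(p,el,w) for p in lid)); lo=min(q-LO),min(HI-q)
    print(h,"max tilt",ok,"q",np.round(q,2),"q0",np.round(best,2),"lid-forearm",round(clr,3),"margin",np.round(lo,2))
E
python3 pour.py
```

```text
-180 max tilt 28 q [-0.74  0.45  1.86  0.65  0.55 -2.82] q0 [-0.59  0.51  1.53  0.    1.1  -2.16] lid-forearm 0.26 margin [0.16 0.52]
-160 max tilt 20 q [-0.7   0.46  1.73  0.42  0.81 -2.89] q0 [-0.57  0.49  1.56 -0.    1.09 -2.49] lid-forearm 0.26 margin [0.09 0.65]
-140 max tilt 8 q [-0.59  0.48  1.62  0.16  1.01 -2.94] q0 [-0.56  0.47  1.59 -0.    1.08 -2.82] lid-forearm 0.26 margin [0.04 0.76]
-120 no vertical
-100 max tilt 68 q [-0.98  0.94  1.39  0.72  1.8   2.12] q0 [-0.56  0.43  1.67  0.    1.04  2.76] lid-forearm 0.223 margin [1.18 0.86]
-80 max tilt 68 q [-0.88  1.    1.2   0.53  2.01  2.03] q0 [-0.57  0.41  1.7   0.    1.03  2.39] lid-forearm 0.195 margin [0.99 0.7 ]
-60 max tilt 68 q [-0.77  1.05  1.06  0.32  2.18  1.86] q0 [-0.6   0.4   1.73  0.    1.01  2.02] lid-forearm 0.169 margin [0.85 0.53]
-40 max tilt 68 q [-0.66  1.08  0.99  0.05  2.26  1.62] q0 [-0.63  0.39  1.74  0.    1.01  1.64] lid-forearm 0.158 margin [0.78 0.45]
-20 max tilt 68 q [-0.54  1.08  0.99 -0.23  2.24  1.35] q0 [-0.66  0.39  1.74  0.    1.01  1.26] lid-forearm 0.158 margin [0.73 0.47]
0 max tilt 
[... 480 characters left out ...]
 lid-forearm 0.26 margin [0.03 0.74]
80 max tilt 40 q [-0.37  0.58  1.79 -0.96  0.88  0.48] q0 [-0.71  0.47  1.59 -0.    1.07 -0.53] lid-forearm 0.26 margin [0.   0.59]
100 max tilt 32 q [-0.48  0.49  1.85 -0.82  0.61 -0.01] q0 [-0.69  0.49  1.56  0.    1.09 -0.86] lid-forearm 0.26 margin [0.14 0.53]
120 max tilt 32 q [-0.54  0.45  1.91 -0.78  0.37 -0.39] q0 [-0.67  0.51  1.53 -0.    1.1  -1.19] lid-forearm 0.26 margin [0.17 0.47]
140 max tilt 28 q [-0.62  0.43  1.89 -0.11  0.33 -1.4 ] q0 [-0.64  0.51  1.52 -0.    1.11 -1.51] lid-forearm 0.26 margin [0.13 0.49]
160 max tilt 32 q [-0.7   0.44  1.95  0.71  0.29 -2.56] q0 [-0.61  0.51  1.52 -0.    1.11 -1.84] lid-forearm 0.26 margin [0.09 0.43]
```

Tilting the tool outwards is limited by joint 5. The fitted kinematics show that pouring towards heading about +10° (away from the robot) leaves good joint margins and lid clearance. I'll level the bin and yaw it about -168° above the tray.

play_rows(
  plan=[0,0,-0.005,0,-8,0,0.055,0,0,-0.005,0,-7,4,0.055,0,0,0,0,0,8,0.055,0,0,0,0,0,8,0.055,0,0,0,0,0,8,0.055,0,0,0,0,0,8,0.055,0,0,0,0,0,8,0.055,0,0,0,0,0,8,0.055],
)

```text
time_s: 14.95
tcp_pos: [0.4798, -0.2704, 0.1829]
tool_rot: [[-0.561, 0.827, 0.022], [0.828, 0.561, -0.008], [-0.019, 0.014, -1.0]]
contact_force: [0.3, 0.4, -6.2]
width: 0.0656
```

```bash
cat > step.py <<'E'
from h import *
import pour,sys
def go(h,th,lip):
    t,R,B,o=pour.pose(h,th,lip)
    s=robot.get_state();T=np.array(s["tool_rot"]);p=np.array(s["tcp_pos"])
    print("t",round(s["time_s"],2),"tcp",np.round(p,3),"q",np.round(s["q"],2),"F",np.round(s["contact_force"],1),"w",round(s["width"],4))
    Bn=T@np.diag([-1,1,-1.]); lp=p-Bn@[0,0,pour.Z0]+Bn@pour.LIP
    print("bin tilt",np.degrees(np.arccos(Bn[2,2])),"pour heading",np.degrees(np.arctan2(-Bn[1,0],-Bn[0,0])),"lip",np.round(lp,3))
    x,e=pour.ik(t,R,np.array(s["q"])); print("target q",np.round(x,2),"err",e)
    print("shift mm",np.round(1000*T.T@(t-p),1),"turn",np.round(Ro.from_matrix(T.T@R).as_rotvec(degrees=True),1))
E
python3 -c "
from step import *
go(10,0,[.514,-.2936,.19])"
```

```text
t 14.95 tcp [ 0.48  -0.27   0.183] q [-0.64  0.32  1.68  0.01  1.12 -1.24] F [ 0.3  0.4 -6.2] w 0.0656
bin tilt 1.3260473844720038 pour heading 124.1410514529398 lip [ 0.451 -0.229  0.208]
target q [-0.7   0.36  1.68  0.    1.11  0.7 ] err 4.655919786235937e-12
shift mm [-17.8 -30.2  18.8] turn [ 1.600e+00 -1.000e-01  1.141e+02]
```

play_rows(
  plan=[0,0,0,1.3,0,8,0.055,0,0,0,0,0,8.5,0.055,0,0,0,0,0,8.5,0.055,0,0,0,0,0,8.5,0.055,0,0,0,0,0,8.5,0.055,0,0,0,0,0,8.5,0.055,0,0,0,0,0,8.5,0.055,0,0,0,0,0,8.5,0.055],
)

```text
time_s: 15.75
tcp_pos: [0.4731, -0.2638, 0.1823]
tool_rot: [[0.564, 0.826, 0.015], [0.826, -0.564, -0.009], [0.001, 0.017, -1.0]]
contact_force: [0.7, -0.6, -7.1]
width: 0.0656
```

play_rows(
  plan=[0,0,0,0,0,8.5,0.055,0,0,0,0,0,8.5,0.055,0,0,0,0,0,8.5,0.055,0,0,0,0,0,8.5,0.055,0,0,0,0,0,8,0.055,0,0,0,0,0,4,0.055,0,0,0,0,0,0,0.055],
)

```text
time_s: 16.45
tcp_pos: [0.4678, -0.2587, 0.1822]
tool_rot: [[0.988, 0.153, 0.028], [0.153, -0.988, -0.001], [0.027, 0.006, -1.0]]
contact_force: [0.2, -0.3, -5.5]
width: 0.0657
```

```bash
python3 -c "
from step import *
go(10,0,[.484,-.2936,.15])
p,d=robot.read_camera('side')
cv2.imwrite('pics/side13.png',cv2.resize(p[:,:,::-1],(800,600),interpolation=cv2.INTER_CUBIC))"
```

```text
t 16.45 tcp [ 0.468 -0.259  0.182] q [-0.65  0.29  1.72  0.02  1.1   0.76] F [ 0.2 -0.3 -5.5] w 0.0657
bin tilt 1.5898838400665531 pour heading 8.783715165793856 lip [ 0.516 -0.251  0.21 ]
target q [-0.74  0.37  1.77 -0.    1.    0.66] err 9.927051218515308e-13
shift mm [-40.4  37.7  57.3] turn [ 0.3 -1.6 -1.2]
```

View pics/side13.png

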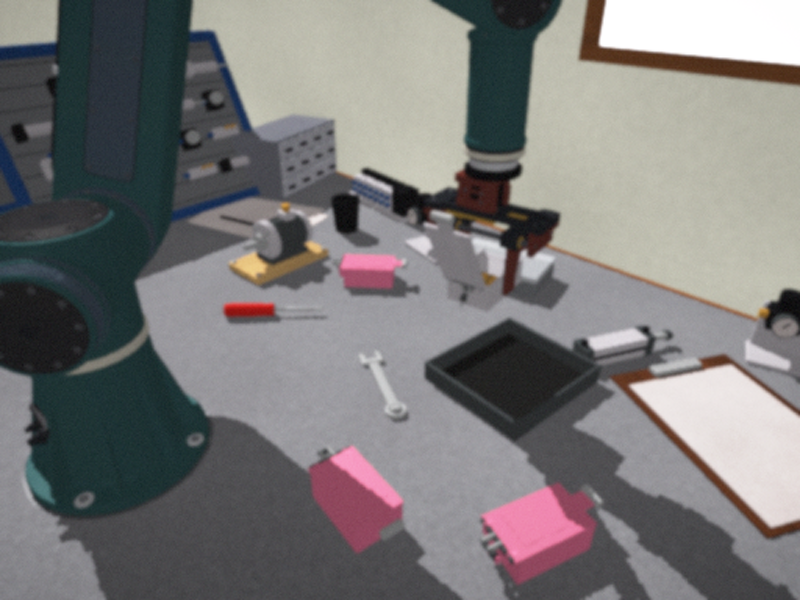

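The bin is held level over the tray at (470,265), lid still back, pouring end pointing away from the robot. Next I'll work out the tilt increments.

```bash
python3 -c "
from step import *
go(10,24,[.484,-.29,.11])
seq=[(0,.15),(8,.14),(16,.13),(24,.12),(32,.10),(38,.09),(44,.08),(50,.072),(56,.066),(62,.062)]
pr=None
for th,z in seq:
    t,R,B,o=pour.pose(10,th,[.484,-.29,z])
    if pr: print(th,np.round(1000*pr[1].T@(t-pr[0]),1),np.round(Ro.from_matrix(pr[1].T@R).as_rotvec(degrees=True),1))
    pr=(t,R)
"
```

```text
t 16.5 tcp [ 0.468 -0.259  0.182] q [-0.65  0.29  1.72  0.02  1.1   0.76] F [-0.2  0.3 -6.2] w 0.0659
bin tilt 1.5635932511396322 pour heading 8.887502092986315 lip [ 0.516 -0.251  0.209]
target q [-0.55  0.57  1.56 -0.28  1.34  0.96] err 1.1615644882183657e-13
shift mm [-46.5  34.2  74.8] turn [  0.1 -25.5  -1.2]
8 [-3.1 -0.   2.9] [ 0. -8. -0.]
16 [-1.7  0.   2.8] [ 0. -8.  0.]
24 [-0.4 -0.   2.5] [-0. -8. -0.]
32 [ 5.   0.  11.1] [-0. -8.  0.]
38 [ 2.9 -0.   3.2] [ 0. -6. -0.]
44 [3.7 0.  2.6] [-0. -6.  0.]
50 [ 3.1 -0.   0.4] [ 0. -6.  0.]
56 [ 2.1 -0.  -1.5] [ 0. -6. -0.]
62 [ 0.9  0.  -3.1] [-0. -6.  0.]
```

play_rows(
  plan=[-0.02,0.018,0.02,0,-2,0,0.055,-0.02,0.018,0.02,0,0,0,0.055,-0.002,0,0.012,0,-8,0,0.055,-0.002,0,0.012,0,-8,0,0.055,-0.001,0,0.01,0,-8,0,0.055],
)

```text
time_s: 17.0
tcp_pos: [0.42, -0.3074, 0.1114]
tool_rot: [[0.899, 0.158, -0.408], [0.14, -0.987, -0.074], [-0.414, 0.01, -0.91]]
contact_force: [0.4, 0.4, -6.7]
width: 0.0655
```

```bash
python3 -c "
from step import *
go(10,38,[.484,-.29,.09])
"
```

```text
t 17.0 tcp [ 0.42  -0.307  0.111] q [-0.56  0.56  1.56 -0.29  1.35  0.97] F [ 0.4  0.4 -6.7] w 0.0655
bin tilt 24.478468296469682 pour heading 8.832583833618937 lip [ 0.475 -0.299  0.115]
target q [-0.47  0.72  1.42 -0.38  1.56  1.04] err 3.553602244348488e-10
shift mm [14.7 -6.3  5.8] turn [ -0.  -13.5  -1.1]
```

play_rows(
  plan=[0.007,-0.003,0.003,0,-6.5,0,0.055,0.007,-0.003,0.003,0,-6.5,0,0.055,0.004,-0.001,0.003,0,-5,0,0.055,0.003,0,0.001,0,-5,0,0.055],
)

```text
time_s: 17.4
tcp_pos: [0.4372, -0.2985, 0.0883]
tool_rot: [[0.667, 0.167, -0.726], [0.111, -0.986, -0.125], [-0.737, 0.003, -0.676]]
contact_force: [0.4, -0.3, -6.3]
width: 0.0658
```

```bash
python3 -c "
from step import *
go(10,60,[.484,-.29,.068])
p,d=robot.read_camera('side')
cv2.imwrite('pics/side14.png',cv2.resize(p[60:270,240:420][:,:,::-1],(0,0),fx=2.8,fy=2.8,interpolation=cv2.INTER_CUBIC))"
```

```text
t 17.4 tcp [ 0.437 -0.299  0.088] q [-0.43  0.83  1.32 -0.43  1.71  1.08] F [ 0.4 -0.3 -6.3] w 0.0658
bin tilt 47.4481001784206 pour heading 9.433375715811229 lip [ 0.489 -0.29   0.069]
target q [-0.39  0.95  1.21 -0.52  1.91  1.08] err 6.511458572777256e-10
shift mm [-6.9 -0.2 -6.7] turn [ -0.2 -12.6  -0.4]
```

View pics/side14.png

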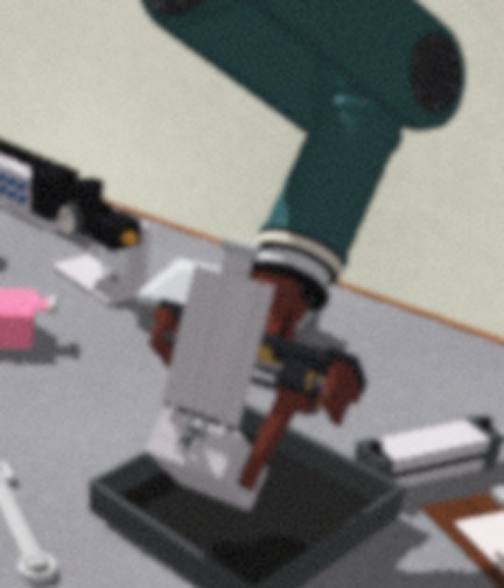

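play_rows(
  plan=[-0.004,0,-0.003,0,-5,0,0.055,-0.002,0,-0.003,0,-5,0,0.055,0,0,-0.002,0,-4,0,0.055,0,0,0,0,-2,0,0.055,0,0,0,0,0,0,0.055],
)

```text
time_s: 17.95
tcp_pos: [0.444, -0.2976, 0.09]
tool_rot: [[0.444, 0.175, -0.879], [0.091, -0.984, -0.15], [-0.891, -0.013, -0.453]]
contact_force: [0.3, 1.3, -4.3]
width: 0.066
```

```bash
python3 -c "
from step import *
go(10,64,[.484,-.29,.068])
for n in ('side','top'):
  p,d=robot.read_camera(n)
  c=p[60:270,240:420] if n=='side' else p[110:230,230:400]
  cv2.imwrite(f'pics/{n}15.png',cv2.resize(c[:,:,::-1],(0,0),fx=2.8 if n=='side' else 4.5,fy=2.8 if n=='side' else 4.5,interpolation=cv2.INTER_CUBIC))"
```

```text
t 17.95 tcp [ 0.444 -0.298  0.09 ] q [-0.38  1.    1.16 -0.53  1.96  1.06] F [ 0.3  1.3 -4.3] w 0.066
bin tilt 63.066595991915875 pour heading 11.581506239366899 lip [ 0.489 -0.289  0.058]
target q [-0.38  0.99  1.17 -0.54  1.97  1.07] err 1.9611977931969667e-12
shift mm [-11.9  -0.7  -1.2] turn [-0.3 -0.9  0.7]
```

View pics/side15.png

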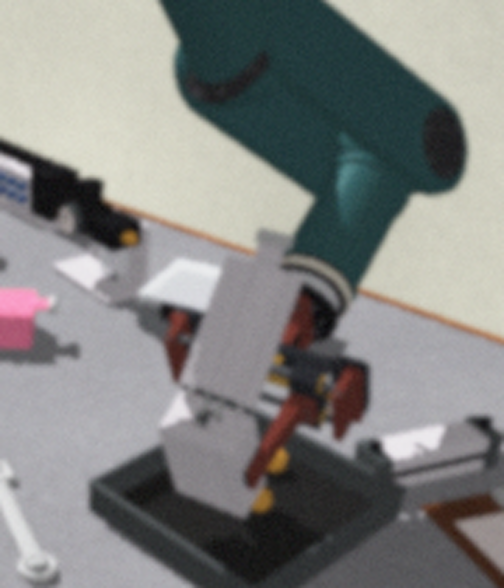

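View pics/top15.png

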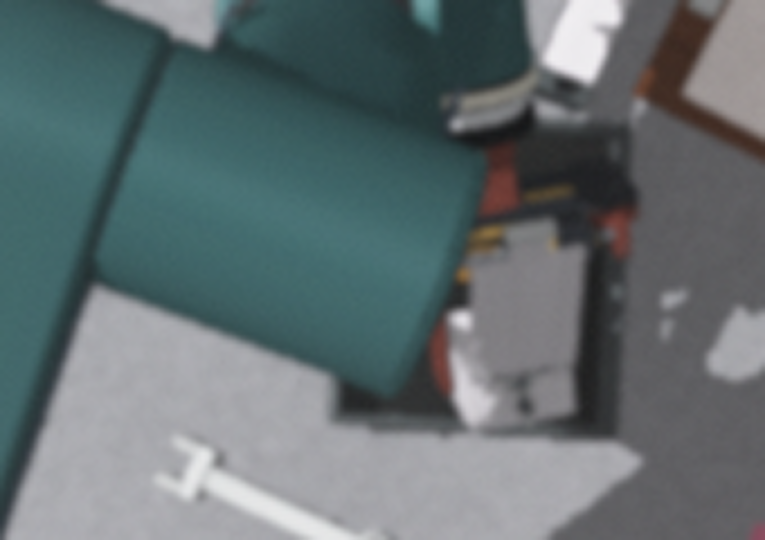

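Both brass couplings show below the lip at (278,458) and (262,500), and the wrist load dropped by about 2 N, roughly the weight of two couplings. I'll lift clear and level the bin.

play_rows(
  plan=[-0.018,0,-0.009,0,0,0,0.055,-0.022,0,-0.011,0,0,0,0.055,-0.027,0,-0.014,0,4,0,0.055,-0.025,0,-0.014,0,8,0,0.055,0,0,0,0,8,0,0.055,0,0,0,0,8,0,0.055,0,0,0,0,8,0,0.055,0,0,0,0,8,0,0.055],
)

```text
time_s: 18.85
tcp_pos: [0.4434, -0.3004, 0.2174]
tool_rot: [[0.942, 0.178, -0.285], [0.171, -0.984, -0.052], [-0.29, 0.0, -0.957]]
contact_force: [-0.1, 0.2, -4.5]
width: 0.0657
```

```bash
python3 -c "
from step import *
go(10,0,[.484,-.29,.2])
for n in ('side','top'):
  p,d=robot.read_camera(n)
  c=p[60:270,240:420] if n=='side' else p[110:230,230:400]
  cv2.imwrite(f'pics/{n}16.png',cv2.resize(c[:,:,::-1],(0,0),fx=2.8 if n=='side' else 4.5,fy=2.8 if n=='side' else 4.5,interpolation=cv2.INTER_CUBIC))"
```

```text
t 18.85 tcp [ 0.443 -0.3    0.217] q [-0.58  0.41  1.49 -0.2   1.46  0.85] F [-0.1  0.2 -4.5] w 0.0657
bin tilt 16.831639505023574 pour heading 10.274521392203138 lip [ 0.497 -0.291  0.228]
target q [-0.73  0.31  1.72 -0.    1.11  0.66] err 1.8332386392352087e-14
shift mm [ 5.2 -3.3 43.8] turn [ 0.1 16.8  0.3]
```

View pics/side16.png

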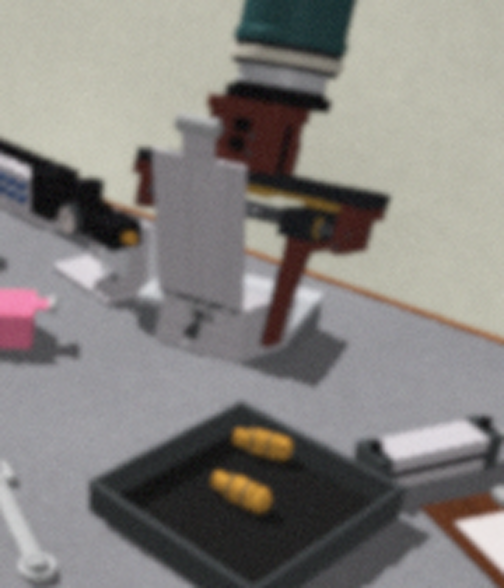

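Both couplings lie flat in the tray, at (262,443) and (240,492), and the lid is still back. I'll level the bin and yaw it back.

play_rows(
  plan=[0,0,0,0,8,0,0.055,0,0,0,0,8,0,0.055,0,0,0,0,0.5,-8,0.055,0,0,0,0,0,-8.5,0.055,0,0,0,0,0,-8.5,0.055,0,0,0,0,0,-8.5,0.055,0,0,0,0,0,-8.5,0.055,0,0,0,0,0,-8.5,0.055],
)

```text
time_s: 19.75
tcp_pos: [0.4283, -0.2958, 0.2258]
tool_rot: [[0.474, 0.88, -0.03], [0.88, -0.474, 0.003], [-0.012, -0.028, -1.0]]
contact_force: [0.6, 0.9, -3.8]
width: 0.0659
```

play_rows(
  plan=[0,0,0,0,0,-8.5,0.055,0,0,0,0,0,-8.5,0.055,0,0,0,0,0,-8.5,0.055,0,0,0,0,0,-8.5,0.055,0,0,0,0,0,-8.5,0.055,0,0,0,0,0,-8.5,0.055,0,0,0,0,0,-8.5,0.055,0,0,0,0,0,-8.5,0.055],
)

```text
time_s: 20.55
tcp_pos: [0.4175, -0.2895, 0.2301]
tool_rot: [[-0.647, 0.76, -0.068], [0.761, 0.649, 0.009], [0.051, -0.046, -0.998]]
contact_force: [-1.0, -1.1, -5.1]
width: 0.0661
```

```bash
python3 -c "
from step import *
delta([.505,-.0275,.15],rot(-2,0)); q()"
```

```text
t 20.55 tcp [ 0.4175 -0.2895  0.2301] F [-1.  -1.1 -5.1] w 0.0661
shift mm [137.8 240.9  95. ] turn deg [ -1.27  -3.87 -47.56] world mm [ 87.5 262.  -98.8]
q [-0.7136, 0.2544, 1.6485, -0.0393, 1.2967, -1.4073] p [0.4175, -0.2895, 0.2301] R [[-0.6466, 0.7598, -0.0684], [0.7611, 0.6486, 0.0092], [0.0513, -0.0461, -0.9976]] t 20.55 w 0.0661
```

play_rows(
  plan=[0,0,0,-1.0,-3.5,-7.5,0.055,0,0,0,0,0,-8.5,0.055,0,0,0,0,0,-8.5,0.055,0,0,0,0,0,-8.5,0.055,0,0,0,0,0,-8.5,0.055,0,0,0,0,0,-5,0.055],
)

```text
time_s: 21.15
tcp_pos: [0.4091, -0.2845, 0.2329]
tool_rot: [[-0.999, 0.032, -0.041], [0.033, 0.999, -0.018], [0.04, -0.019, -0.999]]
contact_force: [0.2, 0.1, -4.3]
width: 0.0656
```

```bash
python3 -c "
from step import *
delta([.505,-.0275,.15],rot(-2,0))"
```

```text
t 21.15 tcp [ 0.4091 -0.2845  0.2329] F [ 0.2  0.1 -4.3] w 0.0656
shift mm [-91.4 261.8  92.9] turn deg [-1.11 -2.32  0.14] world mm [  95.9  257.  -101.6]
```

play_rows(
  plan=[-0.013,0.037,0,-1,-2,0,0.055,-0.013,0.037,0,0,0,0,0.055,-0.013,0.037,0,0,0,0,0.055,-0.013,0.037,0,0,0,0,0.055,-0.013,0.037,0.01,0,0,0,0.055,-0.013,0.037,0.02,0,0,0,0.055,-0.01,0.03,0.02,0,0,0,0.055,0,0,0.01,0,0,0,0.055],
)

```text
time_s: 21.95
tcp_pos: [0.4968, -0.0269, 0.1741]
tool_rot: [[-0.999, 0.019, -0.034], [0.019, 1.0, -0.011], [0.033, -0.012, -0.999]]
contact_force: [-0.8, -0.6, -3.8]
width: 0.066
```

```bash
python3 -c "
from step import *
delta([.505,-.0275,.08],rot(-2,0))"
```

```text
t 21.95 tcp [ 0.4968 -0.0269  0.1741] F [-0.8 -0.6 -3.8] w 0.066
shift mm [-11.9   0.8 112.5] turn deg [-0.68 -1.91  0.9 ] world mm [   8.2   -0.6 -112.8]
```

play_rows(
  plan=[-0.01,0.001,0.02,-0.7,-2,0.9,0.055,0,0,0.03,0,0,0,0.055,0,0,0.03,0,0,0,0.055,0,0,0.025,0,0,0,0.055,0,0,0,0,0,0,0.055],
)

```text
time_s: 22.45
tcp_pos: [0.5017, -0.027, 0.0671]
tool_rot: [[-1.0, 0.021, -0.014], [0.021, 1.0, -0.007], [0.014, -0.007, -1.0]]
contact_force: [-0.4, 0.1, -4.1]
width: 0.0659
```

```bash
python3 -c "
from step import *
delta([.505,-.0275,.0277],rot(-2,0))
p,d=robot.read_camera('side')
cv2.imwrite('pics/side17.png',cv2.resize(p[90:240,180:380][:,:,::-1],(0,0),fx=4,fy=4,interpolation=cv2.INTER_CUBIC))"
```

```text
t 22.45 tcp [ 0.5017 -0.027   0.0671] F [-0.4  0.1 -4.1] w 0.0659
shift mm [-4.1 -0.1 58. ] turn deg [-0.42 -0.78  0.82] world mm [  3.3  -0.5 -58.1]
```

View pics/side17.png

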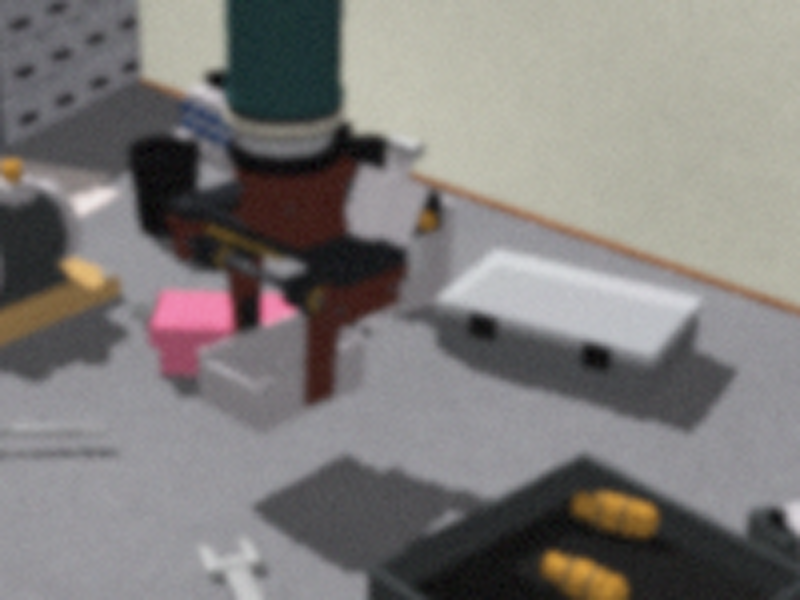

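play_rows(
  plan=[-0.003,0,0.02,-0.4,-0.8,0.8,0.055,0,0,0.018,0,0.3,0,0.055,0,0,0.01,0,0,0,0.055,0,0,0.003,0,0,0,0.055],
)

```text
time_s: 22.9
tcp_pos: [0.5102, -0.0296, 0.0225]
tool_rot: [[-0.999, 0.032, 0.003], [0.032, 0.999, -0.004], [-0.003, -0.004, -1.0]]
contact_force: [-0.3, 0.7, -3.9]
width: 0.0659
```

```bash
python3 -c "
from step import *
delta([.505,-.0275,.0277],rot(-2,0))"
```

```text
t 22.9 tcp [ 0.5102 -0.0296  0.0225] F [-0.3  0.7 -3.9] w 0.0659
shift mm [ 5.3  2.  13.5] turn deg [-0.24  0.17  0.17] world mm [ -5.2   2.1 -13.5]
```

play_rows(
  plan=[0.003,0.001,0.006,0,0.2,0,0.055,0,0,0.005,0,0,0,0.055,0,0,0.002,0,0,0,0.055],
)

```text
time_s: 23.2
tcp_pos: [0.5089, -0.0291, 0.0111]
tool_rot: [[-1.0, 0.031, 0.002], [0.031, 1.0, -0.005], [-0.002, -0.005, -1.0]]
contact_force: [0.4, -0.5, -4.6]
width: 0.0655
```

```bash
python3 -c "
from step import *
delta([.505,-.0275,.0277],rot(-2,0))"
```

```text
t 23.2 tcp [ 0.5089 -0.0291  0.0111] F [ 0.4 -0.5 -4.6] w 0.0655
shift mm [4.  1.5 2.1] turn deg [-0.3   0.14  0.21] world mm [-3.9  1.6 -2.1]
```

play_rows(
  plan=[0,0,0.002,0,0,0,0.055,0,0,0.002,0,0,0,0.055],
)

```text
time_s: 23.4
tcp_pos: [0.5092, -0.0291, 0.0094]
tool_rot: [[-1.0, 0.031, 0.003], [0.031, 1.0, -0.005], [-0.003, -0.005, -1.0]]
contact_force: [-9.3, -1.0, 36.7]
width: 0.0658
```

The bin has landed: upward force at TCP z 0.0094, the same height as at the grip. Releasing.

play_rows(
  plan=[0,0,-0.001,0,0,0,0.0878,0,0,0,0,0,0,0.0878,0,0,0,0,0,0,0.0878,0,0,0,0,0,0,0.0878],
)

```text
time_s: 23.8
tcp_pos: [0.5118, -0.0296, 0.0128]
tool_rot: [[-0.999, 0.031, 0.008], [0.031, 0.999, -0.007], [-0.009, -0.006, -1.0]]
contact_force: [-0.2, -0.7, -0.3]
width: 0.0872
```

```bash
python3 -c "
from step import *
delta([.505,-.0275,.2],rot(-2,0))
p,d=robot.read_camera('side')
cv2.imwrite('pics/side18.png',cv2.resize(p[90:240,180:380][:,:,::-1],(0,0),fx=4,fy=4,interpolation=cv2.INTER_CUBIC))"
```

```text
t 23.8 tcp [ 0.5118 -0.0296  0.0128] F [-0.2 -0.7 -0.3] w 0.0872
shift mm [   5.4    0.8 -168.6] turn deg [-0.36  0.5   0.22] world mm [ -6.8   2.1 168.5]
```

View pics/side18.png

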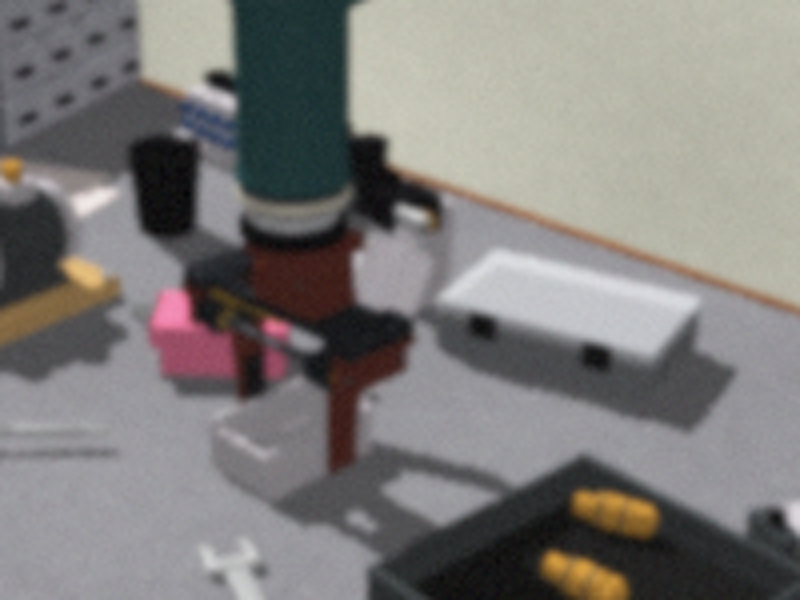

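play_rows(
  plan=[0,0,-0.02,0,0,0,0.0878,0.003,0,-0.03,0,0,0,0.0878,0.005,0,-0.04,0,0,0,0.0878,0.02,0,-0.04,0,0,0,0.0878,0.03,0,-0.04,0,0,0,0.0878,0.03,0,-0.03,0,0,0,0.0878,0.03,0,0,0,0,0,0.0878],
)

```text
time_s: 24.55
tcp_pos: [0.3931, -0.0253, 0.2177]
tool_rot: [[-1.0, 0.03, 0.008], [0.03, 1.0, -0.007], [-0.009, -0.007, -1.0]]
contact_force: [-0.1, -1.0, -0.2]
width: 0.0877
```

```bash
python3 -c "
from step import *
q()
p,d=robot.read_camera('side');C=cloud('side',d)
cv2.imwrite('pics/side19.png',cv2.resize(p[90:270,180:400][:,:,::-1],(0,0),fx=3.3,fy=3.3,interpolation=cv2.INTER_CUBIC))
P=C[120:225,225:290].reshape(-1,3)
w=P[(P[:,1]<-.05)&(P[:,1]>-.075)&(P[:,0]>.44)&(P[:,0]<.57)&(P[:,2]>.004)&(P[:,2]<.037)]
print('wall x',np.percentile(w[:,0],[2,98]),'y',np.median(w[:,1]),'z',np.percentile(w[:,2],[2,98]))
L=P[(P[:,2]>.055)&(P[:,2]<.15)&(P[:,0]>.56)&(P[:,0]<.65)&(P[:,1]<.02)&(P[:,1]>-.07)]
f=np.polyfit(L[:,2],L[:,0],1);print('lid angle deg',90+np.degrees(np.arctan(f[0])),len(L))
hsv=cv2.cvtColor(p,cv2.COLOR_RGB2HSV)
m=cv2.inRange(hsv,(12,120,90),(28,255,255));m[:195]=0
n,l,st,ce=cv2.connectedComponentsWithStats(m)
c,s_=np.cos(np.radians(-4.8)),np.sin(np.radians(-4.8))
for i in range(1,n):
  if st[i,4]>30:
    X=np.median(C[l==i],0);e=X[:2]-[.514,-.2936];print('coupling',ce[i],np.round(X,3),'tray xy',np.round([c*e[0]+s_*e[1],-s_*e[0]+c*e[1]],3))
p,d=robot.read_camera('top')
cv2.imwrite('pics/top19.png',cv2.resize(p[:,:,::-1],(800,600),interpolation=cv2.INTER_CUBIC))
"
```

```text
q [-0.2353, 0.0539, 1.9323, -0.0053, 1.1455, -1.7736] p [0.3931, -0.0253, 0.2177] R [[-0.9995, 0.0304, 0.0085], [0.0303, 0.9995, -0.007], [-0.0087, -0.0067, -0.9999]] t 24.55 w 0.0877
wall x [0.45726066 0.55655381] y -0.06255198013610119 z [0.00465434 0.03635083]
lid angle deg 117.23916154996535 599
coupling [333.92771084 217.18674699] [ 0.595 -0.259  0.022] tray xy [0.078 0.041]
coupling [326.18085106 234.40957447] [ 0.516 -0.29   0.023] tray xy [0.002 0.004]
```

View pics/side19.png

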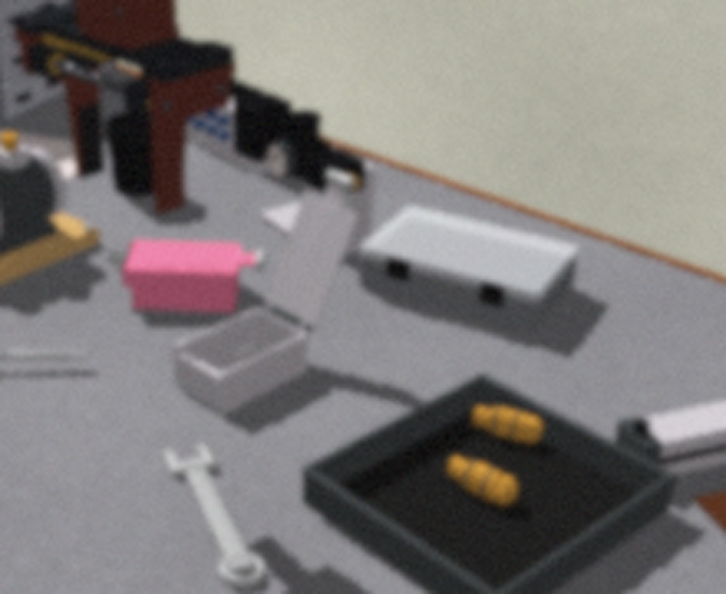

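View pics/top19.png

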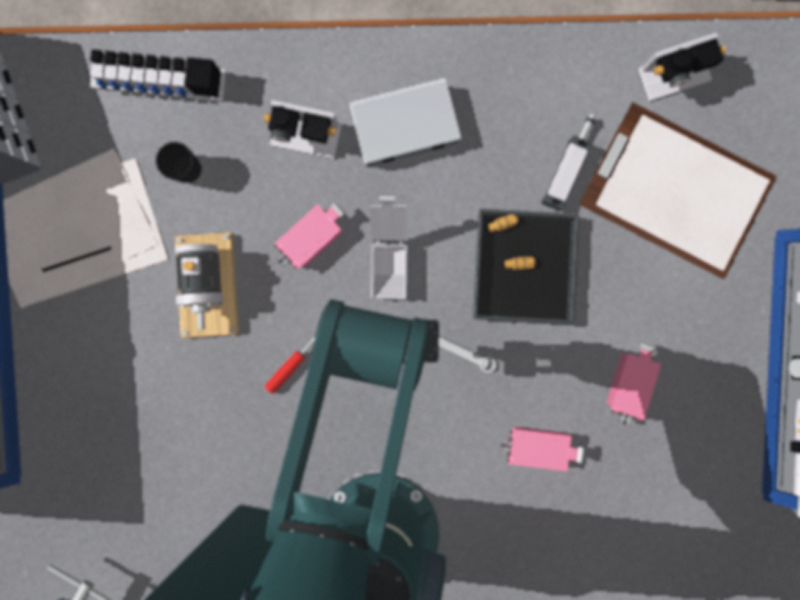

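All checks agree: the bin is upright in its place and empty, the lid is at 117°, both couplings lie in the tray, the bystanders haven't moved and the gripper is clear. Handing in.

```bash
python3 -c "
from h import *
print(robot.job_done()); q()"
```

```text
the job is handed in; nothing more can be done
None
the job is handed in; nothing more can be done
```

The job is done and handed in at about 24.7 s of the 61 s; no verdict was reported.

**What I did:** I swung the lid over its snap point to its stop, then gripped the bin across its width and turned it so the pouring end faced away from the robot. I tipped it to about 63° low over the tray, so both couplings rolled out. Then I stood it back in its place and drew the gripper clear.

**Last checks:**
- **Lid:** at about 117° (2.05 rad), against its stop.
- **Bin:** standing on the bench, upright in the pictures, within about 5 mm of where it started.
- **Couplings:** both lying in the tray, at about (78, 41) and (2, 4) mm in its frame.
- **Other things:** no visible shift in the last top view.

**What went wrong or came close:**
- **First lid attempt:** it jammed, probably because the grip was too deep and the fingertips met the lid plate. The bin pitched up about 24°, under the 30° limit, and slid about 4 mm. I set it down and gripped the bar nearer the fingertips, and the second swing went cleanly.
- **Setting the bin down:** the force reading rose briefly to about 37 N as it touched the bench.

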